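# Blank off the stock line: seat the plug and swing both cam arms down

### The job

The stock line is done for the day and must be shut: take the small steel plug with the blue grip, push it down into the upright coupler on the counter against its gasket until it is fully home and gives no more, then swing the coupler's two brass cam arms down together until both lie flat along the body and lock the plug in. Push and squeeze gently, never force a part that does not give; leave the larger brass plug and everything else where it stands, and let go.

Things in the scene. Friction and masses are not known exactly. Their poses are not given: they have to be found in the camera images.
- coupler: Stainless cam-and-groove coupler, 1-inch size, fixed in the counter, mouth up. Its height differs from day to day: the origin, on its axis, lies 0 to 6 mm below the counter top. z up; its two brass arms are on its +y and -y sides. From the origin: foot flange 92 mm diameter up to 14 mm; pipe 34 mm diameter; round body 51 mm diameter from 58 mm to the rim at 101 mm (54 mm diameter). Bore 37.8 mm.
- coupler_mouth (a point): Centre of the coupler's mouth, on its axis at rim height (101 mm above the coupler's origin). The plug first rests on the gasket with its flange 6 to 8 mm above the rim; fully home, hard against the bottomed gasket, the flange is 1 to 3 mm above the rim (plug origin 28 to 30 mm below this point). Only with the plug home do the cams find its groove; else the arms jam at about 0.5 rad.
- gasket: Black rubber gasket ring deep in the bore, 37 mm diameter. Origin: centre of its upper face, 23 to 24.5 mm below the rim at the start. It gives downwards to a hard stop 29.8 mm below the rim, stiff and sluggish: it begins to yield at about 6 N, takes about 13 N just before the stop, and creeps back less than 1 mm when let go. More than 35 N cuts it.
- plug: The plug to use: loose grooved male plug, stainless with a blue grip, 51 mm tall, about 160 g, standing upright. Origin: centre of its underside, z up; round about z. From the bottom: nose 36.6 mm diameter with only a 0.5 mm edge break; groove 29.6 mm diameter between 9 and 22 mm up; collar 36.6 mm diameter to 31 mm; flange 48 mm diameter from 31 to 34 mm; round blue grip 26 mm diameter from 34 to 51 mm.
- cam_left (a joint): Angle of the brass cam arm on the coupler's +y side, rad: 0 locked (hanging flat along the body), 1.57 straight out level, 2.1 upper stop. Starts between 1.45 and 1.95. Stays where it is left (stiff pivot, about 0.1 N m). Below about 0.6 rad the cam bites into the plug's groove, takes 0.15 to 0.3 N m and draws the plug down; at 0 it is over centre and stays.
- cam_right (a joint): The same for the cam arm on the coupler's -y side. Squeezing or pushing an arm with more than 40 N bends it.
- cam_left_pivot (a point): Pivot of the left cam arm, 24.5 mm from the coupler's axis, 11.3 mm below its rim; hinge level, along the coupler's x. The arm is a bar 14 mm wide, 5.5 mm thick, its outer face 9 mm off the pivot, its end 60 mm from the pivot, the last 20 mm bent out by 0.22 rad; a thin ring hangs from the end. Locked, the arms' outer faces are 67 mm apart down to 38 mm below the pivots.
- cam_right_pivot (a point): The same for the right cam arm, on the coupler's -y side.
- cam_left_tip (a point): End of the left cam arm, 59 mm from its pivot.
- cam_right_tip (a point): End of the right cam arm, 59 mm from its pivot.
- plug_large: A larger plug of the same shape in brass that does not fit (nose 52 mm, flange 68 mm, grip 34 mm in diameter, 51 mm tall); it and the small plug may have changed places. Origin: centre of its underside. Loose, not to be moved.
- bowl: White bowl upside down, 120 mm in diameter, 58 mm tall. Origin: centre of its underside. Loose, not to be moved.
- soy_bottle: Amber sauce bottle, 62 mm in diameter, 190 mm tall. Origin: centre of its underside. Loose, not to be moved.
- pickle_tub: Clear round tub with a green lid, 115 mm in diameter, 69 mm tall. Origin: centre of its underside. Loose, not to be moved.
- ladle: Steel ladle with a black grip lying along its x, 300 mm long, bowl at +x. Origin: on the counter under the middle of the handle. Loose, not to be moved.
- noodle_basket: Steel wire noodle basket, 108 mm in diameter, 102 mm tall, with a wooden handle 120 mm long towards its -x. Origin: centre of its underside. Loose, not to be moved.
There are look-alikes about, which are no part of the job. Leave any green look-alike of the plug alone. What is shaped like the coupler but orange is not meant.

How it is judged:
By the outcome, as a careful person would: the job done as asked, in the order asked, and still so for the second after the job is handed in, with the robot touching nothing.
It also fails if it takes over 67 s, if anything falls off the work surface, if the arm or the gripper's body presses on something with over 40 N, if the wrist force passes 120 N, or if a joint passes its speed limit or range.

### The arm

A 6-joint arm with a two-finger parallel gripper is mounted at the origin on the work surface. World frame = base frame: x ahead of the robot, y to its left, z up, the work surface at z = 0. Lengths are in m, angles in degrees, forces in N, time in s.
With the tool pointing down it reaches from about 0.4 to 0.825 m from the base axis. Payload 7 kg.
Tool frame: the origin (TCP) lies midway between the tips of the shut fingers; the grasp point (between the pads) lies ctrl.tcp_to_grasp behind it (ctrl.tcp_to_grasp is the distance from the TCP to the grasp point, in m); y points along the fingers, z is the direction in which the jaws open and shut, and the axes are right-handed (so a half turn about y gives the same grasp; the last joint's range is limited). The gripper opens to 88 mm and grips with 3 to 60 N. Pads are 19 mm wide; open, the fingers measure 130 mm over their backs; the gripper's body (78 mm by 193 mm) begins 47 mm behind the grasp point.
Start: joints at [83.027, 20.546, 0.682, 0, -70.136, -16.507], TCP at [0.269, 0.619, 0.227] pointing down, gripper open.
Joint ranges: [-176.03, 176.03], [-82.01, 121.73], [-58.28, 71.71], [-173.87, 95.51], [-174.79, -0.11], [-173.66, 173.66]. Speed limits (degrees/s): [136.94, 136.94, 172.46, 180, 180, 180].

### API

Orientations are given as [roll, pitch, yaw] about the fixed x, y, z axes, in that order (R = Rz(yaw) Ry(pitch) Rx(roll)).
In Python, from plant import ctrl, snapshot, silhouettes gives the robot as it stands.
- The arm moves only by the shell command python3 -m pendant 'ROWS'. ROWS is JSON, a list that holds one entry, the list of rows, each a list of 7 numbers: the shift along the tool's x, y, z in cm, then the turn, a rotation vector about the tool's x, y, z in degrees, then the opening, from 0 (shut) to 1 (fully open). In form: [[[x, y, z, rx, ry, rz, hand], ...]]. A call has 1 to 12 rows; each row shifts and turns the commanded pose from where the row before left it, along the tool's axes as they then stand; what a row does not reach is not made up. A row lasts 1/12 s, in which the tool goes at most 41.7 mm and 7.16 degrees, less where a joint would pass 70% of its speed; a pose out of reach is approached as far as the arm can. A call with a gripper value outside its range is refused whole. The fingers move at their own pace and stop on an object; the grip force is fixed at half the most. Time passes only in rows, so rows that do not move let the fingers close. It gives the time, the measured TCP pose, the force and the opening at its end, in the units of the state.
- ctrl.get_obs(): the state, without advancing time (a new reading comes with each control period).
- snapshot(name): name is "scene" or "top" or "wrist"; returns a dict with "image" (400x640x3 uint8, red, green, blue), "camera_matrix" (3x3 intrinsics, pixels), "eye" and "orientation" of the camera in the world; the wrist camera has in their place "mount" (4x4, takes a point from camera to tool coordinates, whose origin is the TCP and whose axes are the tool frame's). Camera axes: x right, y down, z forward; pixel columns grow to the right and rows downward; lengths in m; the calibration is good to about 2 mm. A picture is of the moment at which its call begins: read the wrist's pose just before it. There is no depth.
- ctrl.close_job(): hands the job in, once; it reports no verdict.
Trained networks look in a picture, given as the dict that the camera call returned (one of the last four; its "shot" number tells which), for a name from the list of things; names that differ only in an ending like _2 or _b are one class to them, and where a whole thing is asked for, a point or a joint stands for the part that bears it (a point fixed in the world has none). Each returns a list of dicts, best first, with "confidence" (0 to 1); they miss things now and then, are a little off and sometimes report something else, mostly with a low value. They report only what shows in the picture. A call takes as long as a camera call. They do not tell look-alikes from the thing itself.
- silhouettes(picture, thing): "mask" (400x640 bool, what is visible of it) and "bbox" ([left, top, width, height] in pixels, round what is visible of it).
The state is a dict: "clock": time; "joint_pos": joint angles; "qvel": joint speeds; "tau": joint torques, N m; "tool_pos": TCP position; "orientation": TCP orientation; "force": force on the tool from outside, world axes, zero at the start; "moment": the same for the moment, N m; "opening": finger opening in m.
Only numpy, scipy, OpenCV 4.12 (cv2) and the standard library are available. Lean on these libraries where they do the work, as an engineer would, in place of code of your own. Each camera call takes 0.05 s, during which the arm holds its last target.

## Working session

There is one attempt and no reset: what is moved stays moved. The work goes in short steps, Python scripts to look and compute and a shell command to move; the robot and the scene stay as the last step left them, time stands still between calls to the robot, and variables do not carry over. Pictures are saved under pics/ and viewed, and the job is handed in when it is done.

```bash
ls; mkdir -p pics; python3 - <<'E'
from plant import ctrl, snapshot, silhouettes
import cv2
print(ctrl.get_obs(), ctrl.tcp_to_grasp)
for n in ["scene","top","wrist"]:
    s=snapshot(n); cv2.imwrite(f"pics/{n}0.png",s["image"][:,:,::-1])
    print(n,{k:v for k,v in s.items() if k!="image"})
E
```

```text
pics
{'clock': 0.0, 'joint_pos': array([ 8.30273489e+01,  2.05909612e+01,  6.33800448e-01, -1.93853561e-02,
       -7.01346805e+01, -1.65071608e+01]), 'qvel': array([ 0.01678797, -0.05718442,  0.0010556 , -0.03626768, -0.09327451,
        0.06285483]), 'tau': array([-7.04717295e-04, -5.82710302e+01,  2.93055314e+01,  6.99729145e+00,
        7.01461133e-03, -1.67542430e-04]), 'tool_pos': array([0.2687699 , 0.61865891, 0.22563054]), 'orientation': array([-8.99067657e+01,  8.62540787e-03,  1.56513593e+02]), 'force': array([ 0.32890635, -0.31348998, -0.27454566]), 'moment': array([ 7.97671069e-05, -3.43576434e-02,  1.72224759e-02]), 'opening': 0.08754157538172853} 0.0188
scene {'camera_matrix': array([[498.88623308,   0.        , 316.87930153],
       [  0.        , 498.88623308, 190.02953049],
       [  0.        ,   0.        ,   1.        ]]), 'eye': array([1.19322511, 0.62602693, 1.28448634]), 'orientation': array([-141.68927806,   -0.18237852,  135.56206963]), 'shot': 1}
top {'camera_matrix': array([[412.31430406,   0.        , 315.64271523],
       [  0.        , 412.31430406, 198.69158641],
       [  0.        ,   0.        ,   1.        ]]), 'eye': array([ 0.35280666, -0.03370774,  1.06746738]), 'orientation': array([-170.20793426,    1.53618129,  -90.56579706]), 'shot': 2}
wrist {'camera_matrix': array([[314.70611142,   0.        , 320.98056418],
       [  0.        , 314.70611142, 203.23453192],
       [  0.        ,   0.        ,   1.        ]]), 'mount': array([[ 1.42600841e-03,  9.60876580e-01,  2.76973219e-01,
        -7.49942253e-02],
       [-1.86078364e-05, -2.76973475e-01,  9.60877564e-01,
        -1.59275665e-01],
       [ 9.99998983e-01, -1.37537336e-03, -3.77086670e-04,
         7.32505236e-05],
       [ 0.00000000e+00,  0.00000000e+00,  0.00000000e+00,
         1.00000000e+00]]), 'shot': 3}
```

View pics/scene0.png

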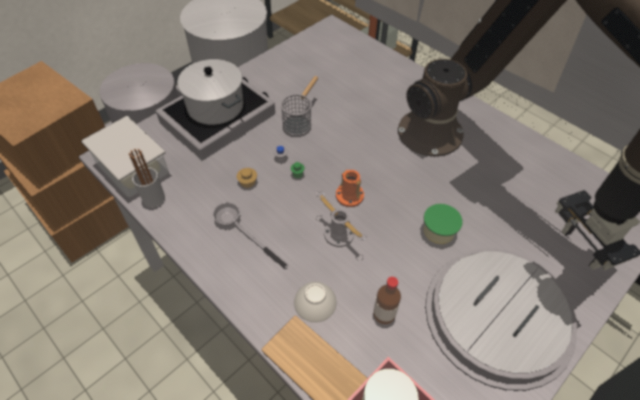

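View pics/top0.png

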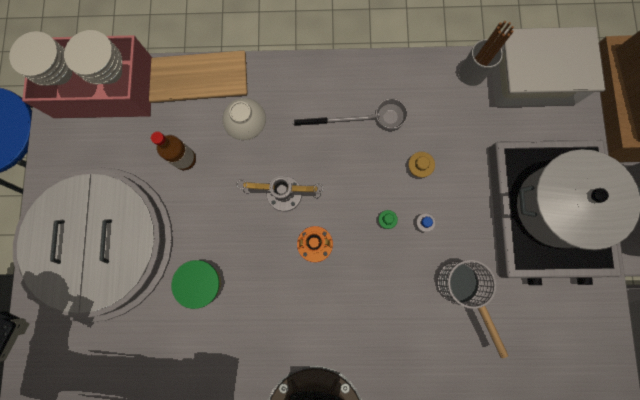

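View pics/wrist0.png

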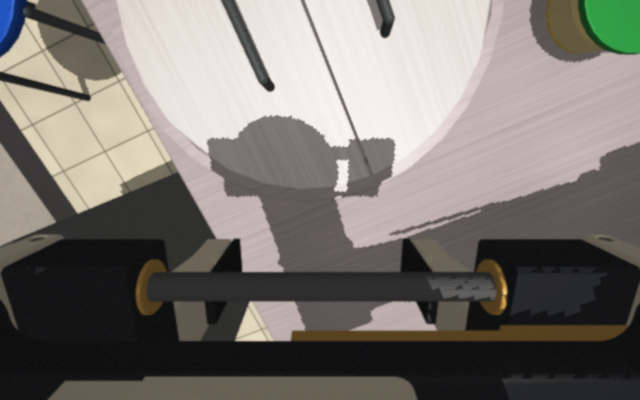

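Candidates in the top view:
- **Plugs:** blue grip on steel at (426,222), green at (388,219), large brass at (422,164).
- **Couplers:** steel with brass arms at (283,190), orange at (315,243).

The blue-grip small plug and the steel coupler fit the description. Next I'll check them in an enlarged crop and triangulate them.

```bash
cat > h.py <<'E'
import numpy as np, cv2
from scipy.spatial.transform import Rotation as R
from plant import ctrl, snapshot, silhouettes
def rot(o): return R.from_euler('xyz',o,degrees=True).as_matrix()
def pose(s,o=None):
    if 'mount' in s:
        T=np.eye(4);T[:3,:3]=rot(o['orientation']);T[:3,3]=o['tool_pos'];T=T@s['mount'];return T[:3,:3],T[:3,3]
    return rot(s['orientation']),np.array(s['eye'])
def onz(s,uv,z,o=None):
    Rm,e=pose(s,o);K=s['camera_matrix'];d=Rm@np.linalg.inv(K)@[uv[0],uv[1],1];return e+d*(z-e[2])/d[2]
def proj(s,p,o=None):
    Rm,e=pose(s,o);q=(np.atleast_2d(p)-e)@Rm;q=q@s['camera_matrix'].T;return q[:,:2]/q[:,2:]
def crop(s,c,w,f,name):
    x,y=map(int,c);x0=max(0,x-w);y0=max(0,y-w);im=s['image'][y0:y+w,x0:x+w,::-1]
    cv2.imwrite(name,cv2.resize(im,None,fx=f,fy=f,interpolation=cv2.INTER_CUBIC))
E
python3 - <<'E'
from h import *
for n in ["top","scene"]:
    s=snapshot(n)
    for t in ["plug","coupler","plug_large","cam_left","coupler"]:
        for d in silhouettes(s,t)[:4]:
            m=d['mask'];ys,xs=np.nonzero(m);c=(xs.mean(),ys.mean())
            print(n,t,round(d['confidence'],2),d['bbox'],np.round(c,1),np.round(onz(s,c,0.025),3),s['image'][m].mean(0).round())
    if n=="top":
        crop(s,(405,200),50,7,"pics/c1.png");crop(s,(285,200),55,7,"pics/c2.png")
    else: crop(s,(340,220),50,8,"pics/c3.png");crop(s,(285,160),50,8,"pics/c4.png")
E
```

```text
top plug 0.74 [415.3, 211.2, 20.7, 23.6] [425.7 222.1] [ 0.469 -0.285  0.025] [103. 107. 122.]
top plug 0.52 [377.5, 209.0, 18.4, 17.9] [387.4 218.8] [ 0.479 -0.189  0.025] [ 52. 112.  59.]
top coupler 0.75 [297.7, 225.9, 34.5, 38.8] [314.2 243.8] [ 0.418 -0.003  0.025] [152.  91.  45.]
top coupler 0.61 [239.4, 175.9, 78.9, 36.8] [283.1 192.2] [0.551 0.076 0.025] [117. 105.  90.]
top plug_large 0.74 [408.8, 149.5, 26.0, 27.0] [421.4 163.9] [ 0.62  -0.282  0.025] [133. 103.  52.]
top plug_large 0.67 [292.5, 185.3, 23.7, 6.5] [303.7 188.2] [0.561 0.023 0.025] [127. 100.  56.]
top cam_left 0.68 [437.1, 262.7, 69.4, 93.5] [469.2 291.2] [ 0.298 -0.381  0.025] [89. 83. 74.]
top cam_left 0.55 [247.1, 181.4, 19.2, 9.3] [255.2 185.2] [0.571 0.149 0.025] [137. 108.  61.]
top cam_left 0.39 [296.8, 241.2, 3.9, 2.4] [300.  242.5] [0.421 0.033 0.025] [114.  78.  36.]
top cam_left 0.28 [410.1, 148.1, 25.1, 29.3] [421.2 164.1] [ 0.62  -0.282  0.025] [132. 102.  52.]
top coupler 0.75 [297.7, 225.9, 34.5, 38.8] [314.2 243.8] [ 0.418 -0.003  0.025] [152.  91.  45.]
top coupler 0.61 [239.4, 175.9, 78.9, 36.8] [283.1 192.2] [0.551 0.076 0.025] [117. 105.  90.]
scene plug 0.65 [289.8, 162.5, 17.1, 17.3] [296.8 169.9] [ 0.482 -0.189  0.025] [ 74. 107.  75.]
scene plug 0.51 [272.5, 149.7, 12.8, 13.5] [279.7 153.4] [ 0.473 -0.284  0.025] [103. 103. 116.]
scene coupler 0.79 [333.8, 167.7, 29.0, 38.5] [349.3 189.9] [ 0.418 -0.009  0.025] [141.  91.  68.]
scene coupler 0.67 [319.2, 191.6, 47.9, 55.3] [338.  226.6] [0.547 0.064 0.025] [125. 114. 106.]
scene plug_large 0.82 [235.0, 167.1, 20.5, 21.9] [246.3 177.4] [ 0.623 -0.281  0.025] [141. 114.  75.]
scene cam_left 0.64 [352.4, 181.9, 7.5, 15.6] [357.6 189.9] [0.399 0.009 0.025] [112.  84.  62.]
scene coupler 0.79 [333.8, 167.7, 29.0, 38.5] [349.3 189.9] [ 0.418 -0.009  0.025] [141.  91.  68.]
scene coupler 0.67 [319.2, 191.6, 47.9, 55.3] [338.  226.6] [0.547 0.064 0.025] [125. 114. 106.]
```

```bash
python3 - <<'E'
import cv2,numpy as np
a=[cv2.resize(cv2.imread(f"pics/c{i}.png"),(400,300 if 0 else 400)) for i in (1,2)]
b=[cv2.resize(cv2.imread(f"pics/c{i}.png"),(400,400)) for i in (4,3)]
im=np.vstack([np.hstack(a),np.hstack(b)])
cv2.imwrite("pics/cc.png",cv2.resize(im,(600,600)))
E
```

```text
(no output)
```

View pics/cc.png

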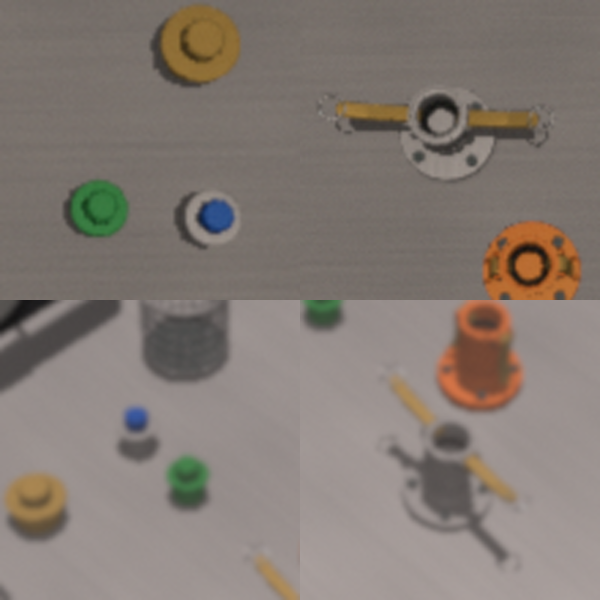

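```bash
cat >> h.py <<'E'
def delta(target,yaw=None,o=None):
    o=o or ctrl.get_obs();Rm=rot(o['orientation']);d=Rm.T@(np.array(target)-o['tool_pos'])*100
    print('tool shift cm',d.round(3),'rows>=',np.linalg.norm(d)/4.17)
    if yaw is not None:
        Rt=R.from_euler('xyz',[-90,0,yaw],degrees=True).as_matrix();print('rotvec deg',R.from_matrix(Rm.T@Rt).as_rotvec(degrees=True).round(2))
def tri(obs):  # list of (s,uv,o)
    A=np.zeros((3,3));b=np.zeros(3)
    for s,uv,o in obs:
        Rm,e=pose(s,o);d=Rm@np.linalg.inv(s['camera_matrix'])@[uv[0],uv[1],1];d/=np.linalg.norm(d);P=np.eye(3)-np.outer(d,d);A+=P;b+=P@e
    return np.linalg.solve(A,b)
E
python3 - <<'E'
from h import *
t=snapshot('top');s=snapshot('scene')
print(onz(t,(280.6,188.3),.098), onz(s,(290+450/300*0+ (450-300)/3, 170+(437-300)/3),.098))
# arm tips
print('tips',onz(t,(245,185),.09),onz(t,(315,189),.09))
print('basket',onz(t,(470,285),.1),onz(t,(461,283),0.01))
delta([0.56,0.08,0.30],90)
E
```

```text
[0.54699274 0.07461382 0.098     ] [0.55265384 0.07436189 0.098     ]
tips [0.55809545 0.16234416 0.09      ] [ 0.54560384 -0.00784307  0.09      ]
basket [ 0.31561027 -0.35893757  0.1       ] [ 0.31722609 -0.36733428  0.01      ]
tool shift cm [-48.174  -7.343  37.849] rows>= 14.796760300875096
rotvec deg [ 0.   66.52 -0.  ]
```

```bash
python3 -m pendant '[[[-1,-3.5,1,0,0,0,0.6],[-3,-3.5,2.4,0,0,0,0.6],[-3,0,2.4,0,7,0,0.6],[-3,0.3,2.7,0,7,0,0.6],[-2.5,0,3,0,7,0,0.6],[-2.2,0,3.3,0,7,0,0.6],[-1.8,0,3.5,0,7,0,0.6],[-1.4,0,3.7,0,7,0,0.6],[-1,0,3.8,0,7,0,0.6],[-0.6,0,3.9,0,7,0,0.6],[-0.2,0,4,0,7,0,0.6],[0,0,0,0,3.5,0,0.6]]]'; python3 -c "
from h import *
print(ctrl.get_obs()['tool_pos'],ctrl.get_obs()['orientation']);delta([0.56,0.08,0.28],90)"
```

```text
clock: 1.85
tool_pos: [0.1801, 0.3135, 0.2879]
orientation: [-89.9, -0.2, 92.9]
force: [1.1, 0.5, -0.0]
opening: 0.0526
[0.18005965 0.31353561 0.28789371] [-89.94569119  -0.22483899  92.91859991]
tool shift cm [-25.261   0.655 -36.756] rows>= 10.696515168908471
rotvec deg [-0.06  2.92  0.22]
```

```bash
python3 -m pendant '[[[-2.1,0,-3.1,0,2.9,0,0.6],[-2.3,0,-3.2,0,0,0,0.6],[-2.3,0,-3.2,0,0,0,0.6],[-2.3,0,-3.2,0,0,0,0.6],[-2.3,0,-3.2,0,0,0,0.6],[-2.3,0,-3.2,0,0,0,0.6],[-2.3,0,-3.2,0,0,0,0.6],[-2.3,0,-3.2,0,0,0,0.6],[-2.3,0,-3.2,0,0,0,0.6],[-2.3,0,-3.2,0,0,0,0.6],[-2.3,0.65,-3.2,0,0,0,0.6],[0,0,0,0,0,0,0.6]]]'; python3 - <<'E'
from h import *
o=ctrl.get_obs();delta([0.56,0.08,0.28],90)
s=snapshot('wrist');cv2.imwrite('pics/w1.png',s['image'][:,:,::-1]);print(proj(s,[.55,.0745,.098],o))
E
```

```text
clock: 2.85
tool_pos: [0.5393, 0.0631, 0.2783]
orientation: [-89.9, 0.1, 89.9]
force: [-0.0, 1.1, -0.3]
opening: 0.0525
tool shift cm [ 1.689 -0.182 -2.067] rows>= 0.6416125214186125
rotvec deg [-0.13 -0.07 -0.12]
[[311.31705271 193.58948305]]
```

View pics/w1.png

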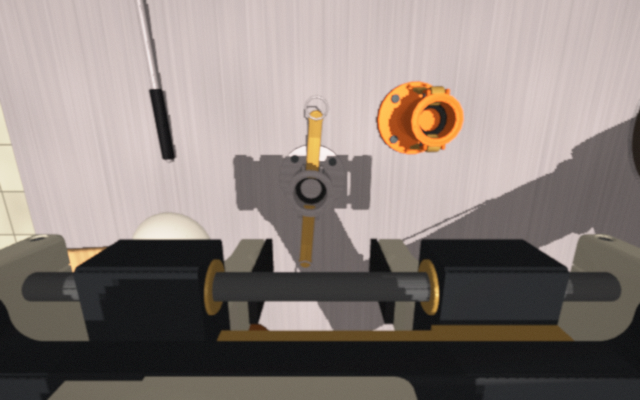

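```bash
python3 - <<'E'
from h import *
o=ctrl.get_obs()
s=snapshot('wrist');crop(s,(311,190),35,10,'pics/w2.png')
for z in (.095,.098,.101):print(onz(s,(311,188),z,o))
for d in silhouettes(s,'coupler'): print(d['confidence'],d['bbox'])
E
```

```text
[0.54832974 0.07024108 0.095     ]
[0.54823704 0.06953591 0.098     ]
[0.54814434 0.06883073 0.101     ]
0.66 [275.2, 93.2, 68.9, 174.1]
0.3 [292.5, 204.0, 18.1, 66.0]
```

View pics/w2.png

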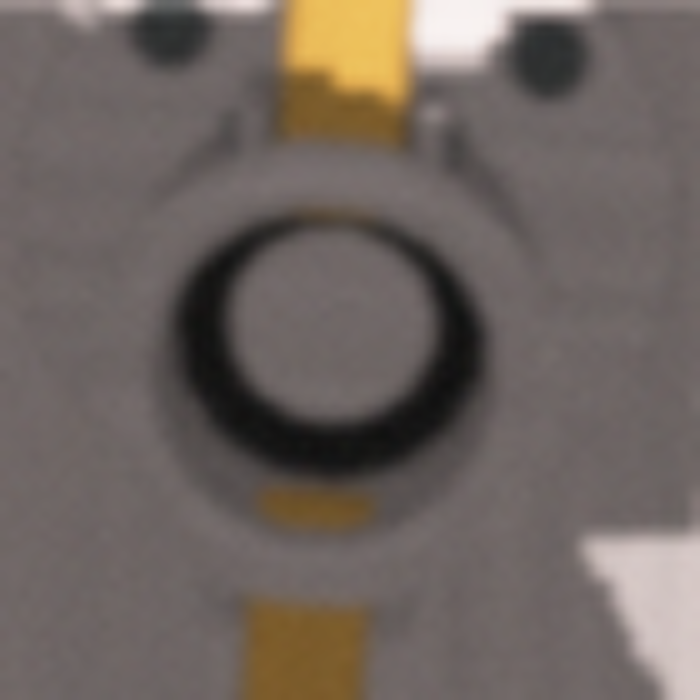

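```bash
python3 - <<'E'
from h import *
o=ctrl.get_obs()
s=snapshot('wrist')
a=np.linspace(0,2*np.pi,400)
def circ(c,r):return np.c_[c[0]+r*np.cos(a),c[1]+r*np.sin(a),np.full(400,c[2])]
z=.098
best=onz(s,(308.3,192),z,o);print(best)
x0,y0=276,155;f=10
im=cv2.resize(s['image'][155:225,276:346,::-1],None,fx=f,fy=f,interpolation=cv2.INTER_CUBIC)
for r,c in ((.0189,(0,0,255)),(.027,(0,255,0))):
    p=(proj(s,circ(best,r),o)-[x0,y0]+.5)*f
    cv2.polylines(im,[np.int32(p)],True,c,1)
cv2.imwrite('pics/w3.png',im)
# yaw from arms: tips / arm centreline
g=s['image'].astype(int)
t=snapshot('top')
E
```

```text
[0.55000991 0.07652566 0.098     ]
```

View pics/w3.png

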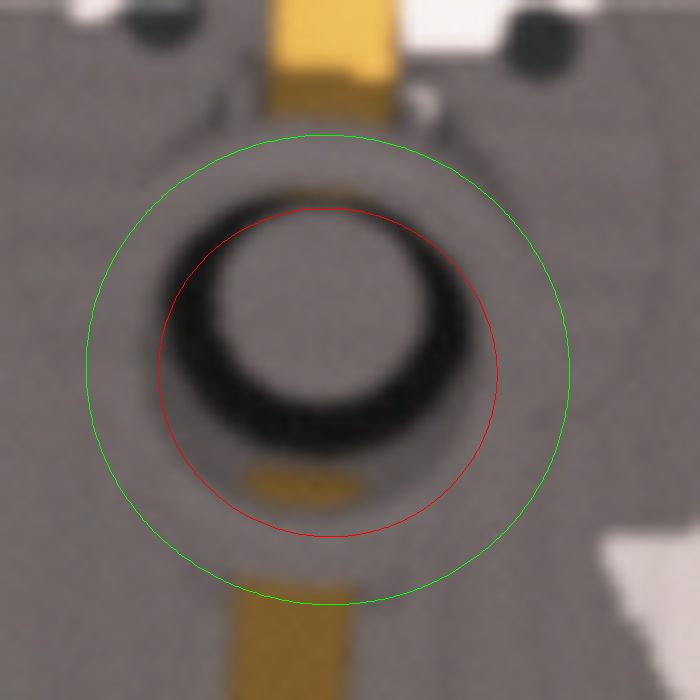

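```bash
cat >> h.py <<'E'
A_=np.linspace(0,2*np.pi,200,endpoint=False)
def circ(c,r): return np.c_[c[0]+r*np.cos(A_),c[1]+r*np.sin(A_),np.full(len(A_),c[2])]
def overlay(s,o,items,box,f,name):
    x0,y0,x1,y1=box
    im=cv2.resize(s['image'][y0:y1,x0:x1,::-1],None,fx=f,fy=f,interpolation=cv2.INTER_CUBIC)
    for pts,c in items:
        p=(proj(s,pts,o)-[x0,y0]+.5)*f
        cv2.polylines(im,[np.int32(p)],True,c,1)
    cv2.imwrite(name,im)
E
python3 - <<'E'
from h import *
for i in range(3):
    o=ctrl.get_obs();s=snapshot('wrist');print(o['tool_pos'],o['qvel'].round(2)[:3])
b=onz(s,(307.2,190.2),.098,o);print(b)
c=[b[0],b[1]];
overlay(s,o,[(circ(b,.0189),(0,0,255)),(circ(b,.027),(0,255,0))],(272,155,342,225),10,'pics/w4.png')
E
```

```text
[0.5352709  0.06720424 0.28096596] [ 0.77 -0.78 -0.03]
[0.5352321  0.06747253 0.28122926] [ 0.38 -0.3   0.01]
[0.53523557 0.06759775 0.28131634] [ 0.17 -0.08  0.12]
[0.55118614 0.07643914 0.098     ]
```

View pics/w4.png

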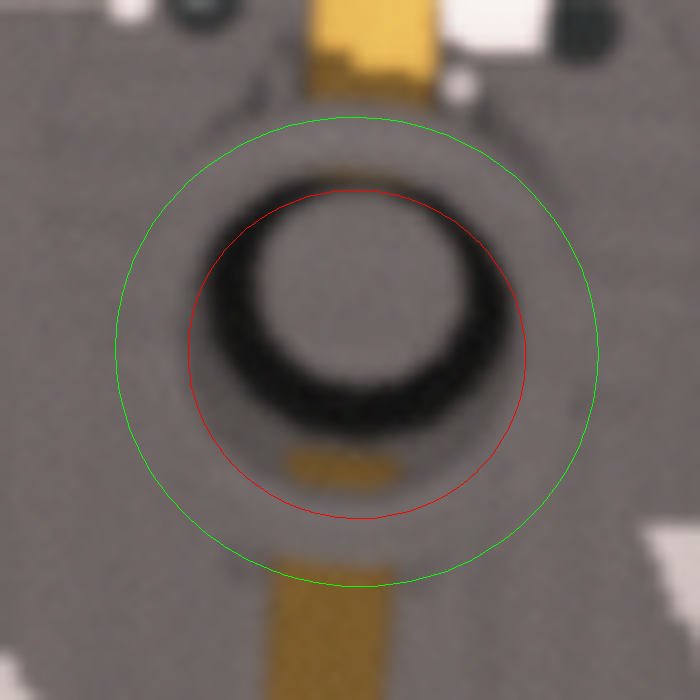

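```bash
python3 -m pendant '[[[-3.9,0.5,0.7,0,0,0,0.6],[-3.9,0.5,0.7,0,0,0,0.6],[-3.9,1,0.7,0,0,0,0.6],[-3.9,1,0.7,0,0,0,0.6],[-3.9,1,0.7,0,0,0,0.6],[-3.9,1,0.7,0,0,0,0.6],[-3.9,1,0.7,0,0,0,0.6],[-3.9,1,0.7,0,0,0,0.6],[-3.9,1,0.7,0,0,0,0.6],[0,0,0,0,7,0,0.6],[0,0,0,0,7,0,0.6],[0,0,0,0,7,0,0.6]]]';python3 -m pendant '[[[0,0,0,0,7,0,0.6],[0,0,0,0,7,0,0.6],[0,0,0,0,7,0,0.6],[0,0,0,0,7,0,0.6],[0,0,0,0,7,0,0.6],[0,0,0,0,7,0,0.6],[0,0,0,0,7,0,0.6],[0,0,0,0,0,0,0.6],[0,0,0,0,0,0,0.6],[0,0,0,0,0,0,0.6]]]'; python3 - <<'E'
from h import *
for i in range(2): o=ctrl.get_obs();s=snapshot('wrist');print(o['tool_pos'],o['orientation'])
cv2.imwrite('pics/w5.png',s['image'][:,:,::-1]);print(proj(s,[.471,-.2845,.051],o))
for d in silhouettes(s,'plug'):print(d['confidence'],d['bbox'])
delta([.471,-.2845,.15],20)
E
```

```text
clock: 4.25
tool_pos: [0.4735, -0.2847, 0.2007]
orientation: [-90.0, -0.0, 68.8]
force: [-0.0, -0.2, -0.4]
opening: 0.0527
clock: 5.08
tool_pos: [0.474, -0.284, 0.2009]
orientation: [-90.0, -0.0, 20.4]
force: [-0.6, 0.6, -0.2]
opening: 0.0525
[ 0.47396801 -0.2839962   0.20094421] [-9.00222746e+01 -3.26284877e-02  2.04489060e+01]
[ 0.47393759 -0.28409494  0.20084994] [-9.00164447e+01 -2.61983243e-02  2.03920288e+01]
[[321.99466444 186.56106864]]
0.72 [300.9, 157.8, 47.6, 46.6]
0.57 [378.5, 196.2, 43.6, 41.1]
tool shift cm [-0.279  5.067  0.079] rows>= 1.2171213951946205
rotvec deg [0.01 0.3  0.01]
```

View pics/w5.png

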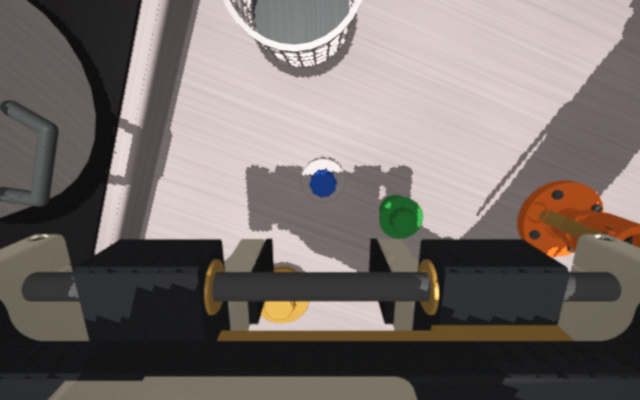

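```bash
python3 - <<'E'
from h import *
o=ctrl.get_obs();s=snapshot('wrist')
im=s['image'].astype(int);m=(im[:,:,2]>im[:,:,0]+50)&(im[:,:,2]>im[:,:,1]+40);m[:150]=0;m[230:]=0
m[:,:290]=0;m[:,350:]=0
ys,xs=np.nonzero(m);print(xs.mean(),ys.mean(),xs.min(),xs.max(),ys.min(),ys.max())
p=onz(s,((xs.min()+xs.max())/2,(ys.min()+ys.max())/2),.049,o);print(p)
overlay(s,o,[(circ([p[0],p[1],.051],.013),(0,255,255)),(circ([p[0],p[1],.034],.024),(0,0,255)),(circ([p[0],p[1],.034],.013),(255,255,0))],(290,150,360,220),9,'pics/w6.png')
delta([p[0],p[1],.10],20)
E
```

```text
322.77962962962965 183.14444444444445 310 336 170 196
[ 0.46748668 -0.28482747  0.049     ]
tool shift cm [-0.615 10.064  0.174] rows>= 2.418256760451486
rotvec deg [0.   0.26 0.01]
```

View pics/w6.png

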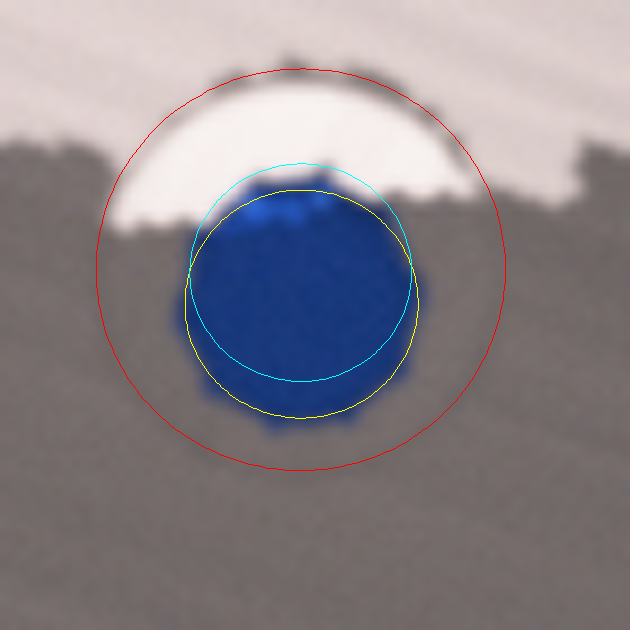

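```bash
python3 -m pendant '[[[-0.53,2,0.15,0,0,0,0.6],[0,3,0,0,0,0,0.6],[0,3,0,0,0,0,0.6],[0,3,0,0,0,0,0.6],[0,2,0,0,0,0,0.6],[0,1.5,0,0,0,0,0.6],[0,1,0,0,0,0,0.6],[0,0.5,0,0,0,0,0.6],[0,0,0,0,0,0,0.6],[0,0,0,0,0,0,0.6],[0,0,0,0,0,0,0.6]]]'; python3 - <<'E'
from h import *
delta([.4685,-.2845,.036],20)
o=ctrl.get_obs();s=snapshot('wrist');cv2.imwrite('pics/w7.png',s['image'][:,:,::-1])
s=snapshot('scene');crop(s,(285,155),40,10,'pics/s1.png')
E
```

```text
clock: 6.2
tool_pos: [0.4691, -0.2851, 0.0416]
orientation: [-90.1, -0.1, 20.2]
force: [-0.5, 0.2, -0.5]
opening: 0.0524
tool shift cm [-0.035  0.561  0.077] rows>= 0.13601276464906448
rotvec deg [0.06 0.18 0.08]
```

View pics/w7.png

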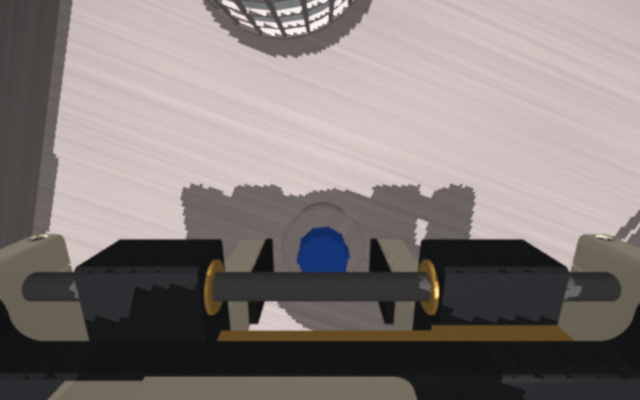

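View pics/s1.png

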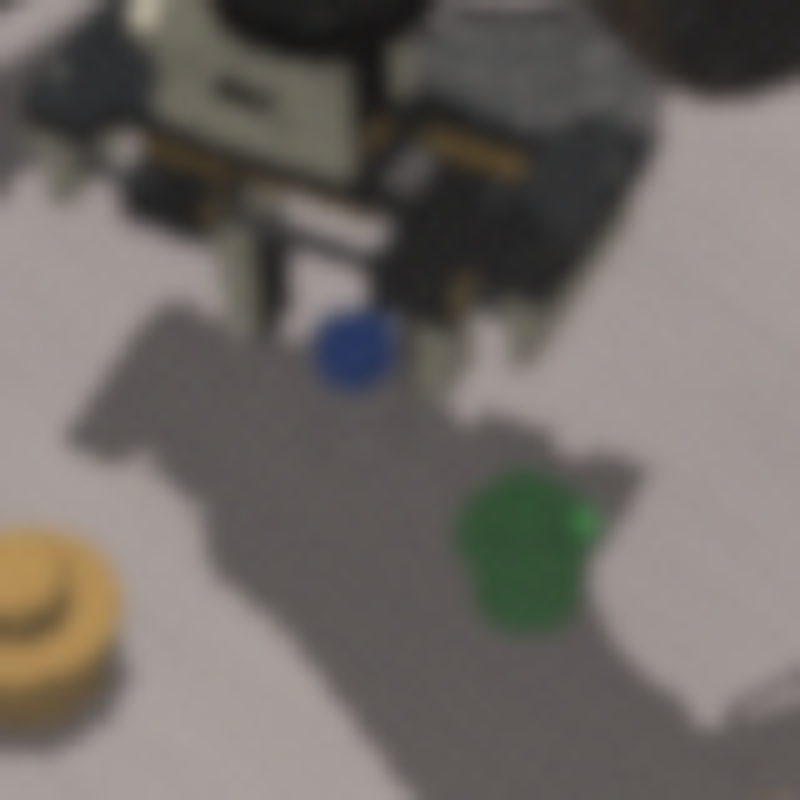

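```bash
python3 - <<'E'
from h import *
o=ctrl.get_obs();s=snapshot('wrist')
for q in ([.4685,-.2845],):
  p=np.array(q)
  for c in (circ([*p,.034],.024),circ([*p,.051],.013)):
    u=proj(s,c,o);print(u.min(0),u.max(0))
overlay(s,o,[(circ([*p,.034],.024),(0,0,255)),(circ([*p,.051],.013),(0,255,255))],(270,190,380,280),7,'pics/w8.png')
E
```

```text
[280.94023575 207.27035579] [364.44385112 284.24766066]
[297.96520987 237.51697739] [347.65620744 282.71263073]
```

View pics/w8.png

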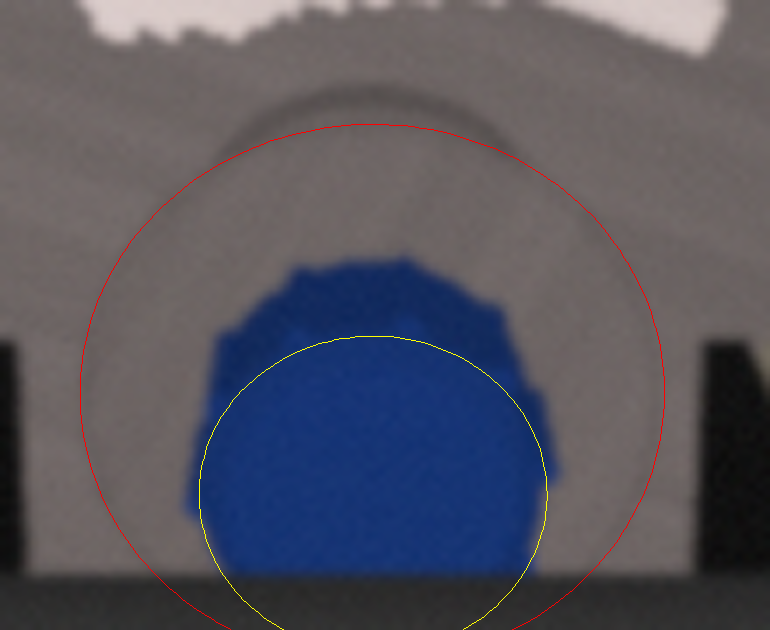

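```bash
python3 -m pendant '[[[-0.12,0.25,0.07,0,0,0,0.6],[0,0.25,0,0,0,0,0.6],[0,0,0,0,0,0,0.6],[0,0,0,0,0,0,0.4],[0,0,0,0,0,0,0.2],[0,0,0,0,0,0,0.1],[0,0,0,0,0,0,0],[0,0,0,0,0,0,0],[0,0,0,0,0,0,0],[0,0,0,0,0,0,0]]]'
```

```text
clock: 7.18
tool_pos: [0.467, -0.2846, 0.0356]
orientation: [-90.0, -0.0, 20.2]
force: [-0.1, 0.0, -0.5]
opening: 0.025
```

```bash
python3 -m pendant '[[[0,-1,0,0,0,0,0],[0,-3,0,0,0,0,0],[0,-4,0,0,0,0,0],[0,-4,0,0,0,0,0],[0,-4,0,0,0,0,0],[0,-4,0,0,0,0,0],[0,-0.4,0,0,-6.7,0,0],[0,0,0,0,-7,0,0],[0,0,0,0,-7,0,0],[0,0,0,0,-7,0,0],[0,0,0,0,-7,0,0],[0,0,0,0,-7,0,0]]]'; python3 -m pendant '[[[0,0,0,0,-7,0,0],[0,0,0,0,-7,0,0],[0,0,0,0,-7,0,0],[0,0,0,0,-3,0,0],[0,0,0,0,0,0,0],[0,0,0,0,0,0,0]]]';python3 - <<'E'
from h import *
o=ctrl.get_obs();s=snapshot('wrist');cv2.imwrite('pics/w9.png',s['image'][:,:,::-1])
delta([.551,.0756,.24],85.7)
E
```

```text
clock: 8.18
tool_pos: [0.4665, -0.2844, 0.2402]
orientation: [-90.0, -0.0, 62.2]
force: [0.0, 0.1, -1.5]
opening: 0.025
clock: 8.68
tool_pos: [0.4667, -0.2845, 0.24]
orientation: [-90.0, -0.0, 85.7]
force: [-0.4, 0.1, -1.5]
opening: 0.0253
tool shift cm [ 3.654e+01 -5.000e-03 -5.719e+00] rows>= 8.86938509953589
rotvec deg [0.01 0.03 0.  ]
```

View pics/w9.png

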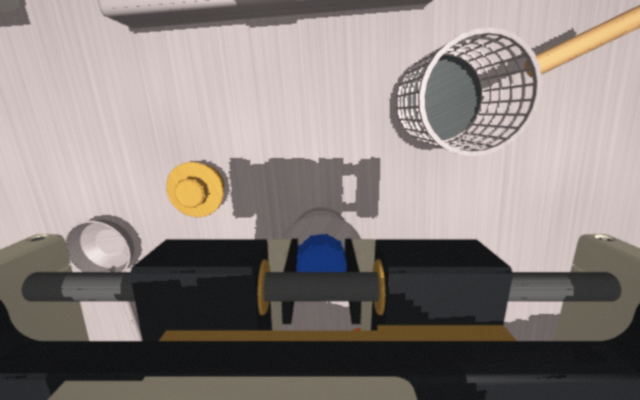

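```bash
python3 -m pendant '[[[3,0,-0.5,0,0,0,0],[3.7,0,-0.6,0,0,0,0],[3.7,0,-0.6,0,0,0,0],[3.7,0,-0.6,0,0,0,0],[3.7,0,-0.6,0,0,0,0],[3.7,0,-0.6,0,0,0,0],[3.7,0,-0.6,0,0,0,0],[3.7,0,-0.6,0,0,0,0],[3.7,0,-0.6,0,0,0,0],[2.5,0,-0.3,0,0,0,0],[1.44,0,-0.12,0,0,0,0],[0,0,0,0,0,0,0]]]'; python3 -m pendant '[[[0,2,0,0,0,0,0],[0,3,0,0,0,0,0],[0,2,0,0,0,0,0],[0,1,0,0,0,0,0],[0,0.5,0,0,0,0,0],[0,0,0,0,0,0,0],[0,0,0,0,0,0,0],[0,0,0,0,0,0,0],[0,0,0,0,0,0,0]]]';python3 - <<'E'
from h import *
o=ctrl.get_obs();s=snapshot('wrist');cv2.imwrite('pics/w10.png',s['image'][:,:,::-1])
s=snapshot('scene');crop(s,(340,215),40,10,'pics/s2.png')
s=snapshot('top');crop(s,(283,190),40,10,'pics/t2.png')
delta([.551,.0756,.155],85.7)
E
```

```text
clock: 9.73
tool_pos: [0.5507, 0.0782, 0.2393]
orientation: [-90.0, -0.0, 85.9]
force: [-0.3, -0.3, -1.0]
opening: 0.0248
clock: 10.48
tool_pos: [0.5511, 0.0759, 0.1558]
orientation: [-90.1, -0.1, 85.9]
force: [-0.9, -0.3, -1.8]
opening: 0.0252
tool shift cm [-0.022  0.025 -0.04 ] rows>= 0.012410546202354565
rotvec deg [0.06 0.17 0.03]
```

View pics/w10.png

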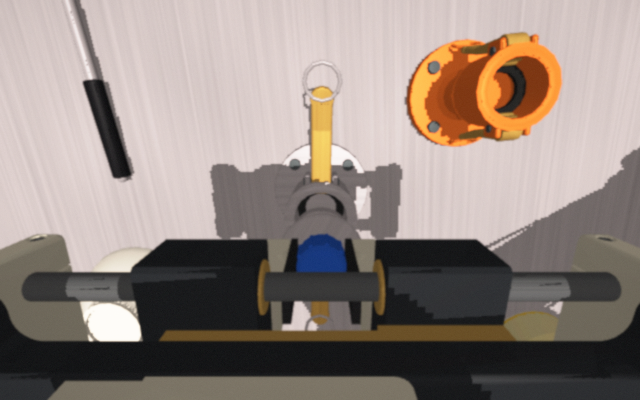

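View pics/s2.png

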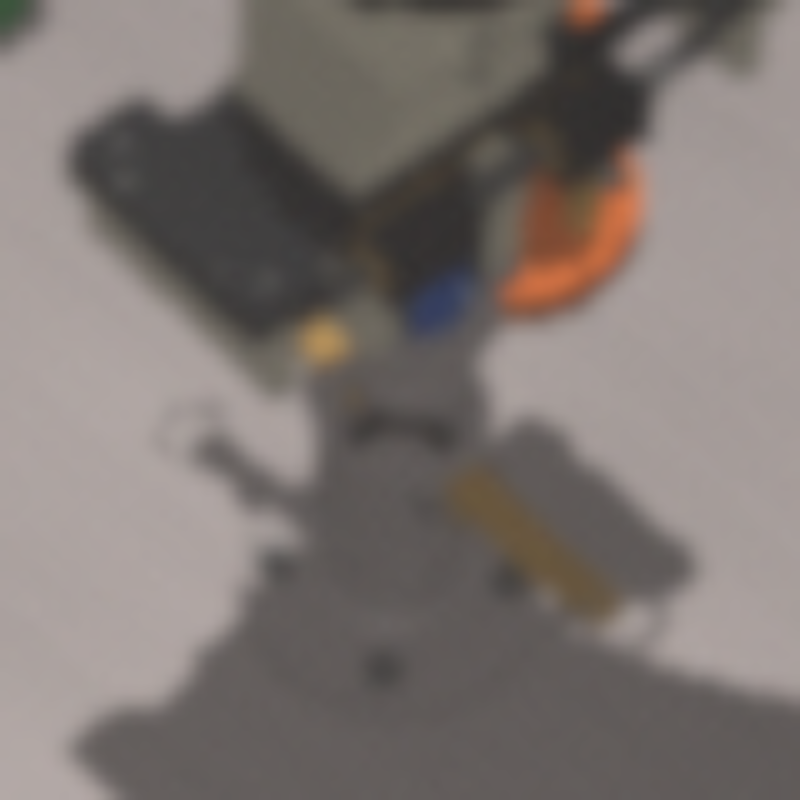

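```bash
python3 - <<'E'
from h import *
o=ctrl.get_obs();s=snapshot('wrist');t=o['tool_pos'];print(t,o['orientation'])
f=[t[0],t[1],t[2]-.0016]
rim=[.551,.0756,.098]
overlay(s,o,[(circ(f,.024),(0,0,255)),(circ([*f[:2],f[2]+.017],.013),(0,255,255)),(circ([*f[:2],f[2]-.034],.0183),(255,0,255)),(circ(rim,.0189),(0,255,0)),(circ(rim,.027),(255,255,0))],(270,170,375,265),7,'pics/w11.png')
E
```

```text
[0.55061541 0.07584378 0.15524595] [-9.00580028e+01 -3.02418845e-02  8.58681987e+01]
```

View pics/w11.png

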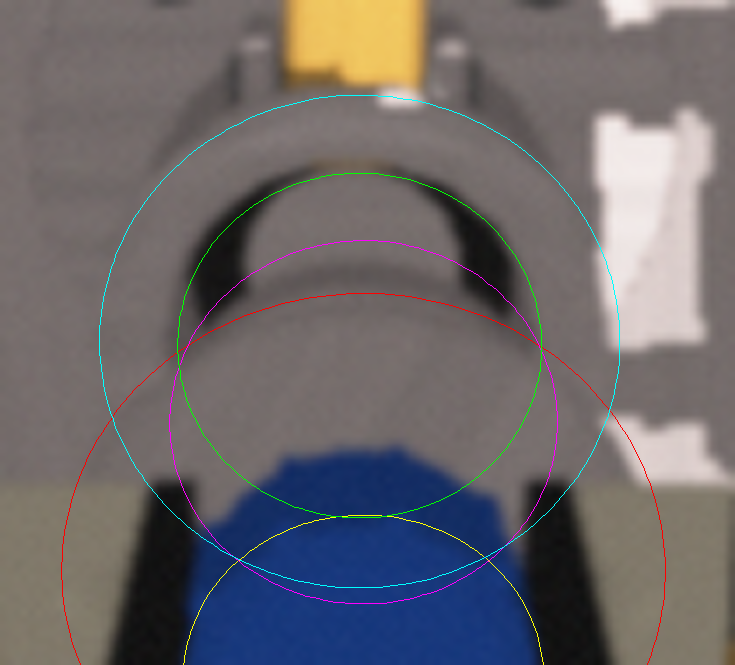

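View pics/t2.png

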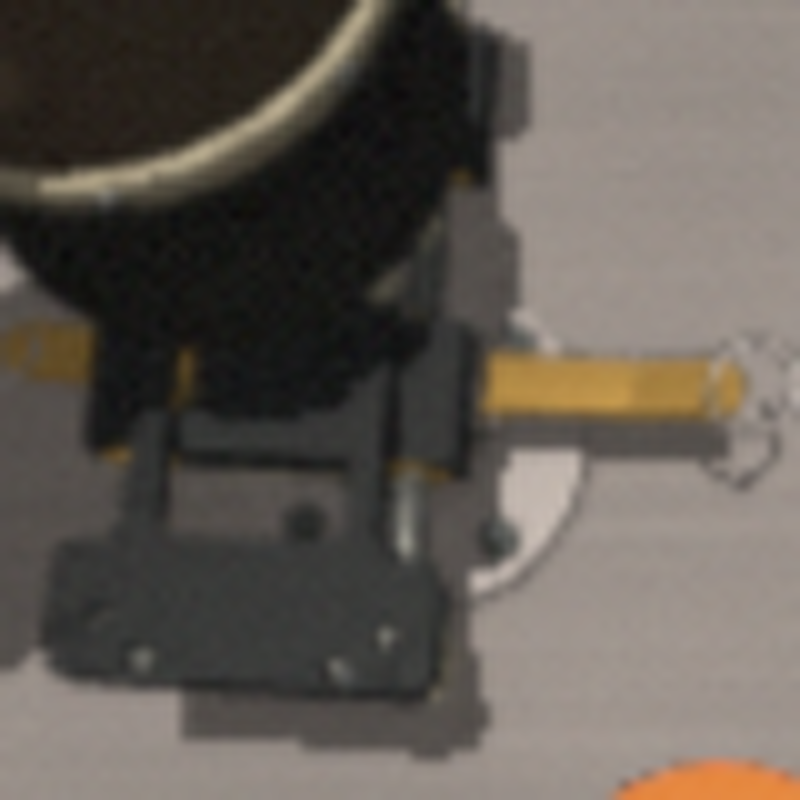

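```bash
python3 - <<'E'
from h import *
o=ctrl.get_obs();s=snapshot('wrist');t=o['tool_pos'];np.savez('snap1.npz',**{k:v for k,v in s.items()},tp=o['tool_pos'],oo=o['orientation'])
im=s['image'][170:240,270:375,::-1].astype(float)
im=np.clip((im-20)*255/120,0,255).astype(np.uint8)
im=cv2.resize(im,None,fx=7.6,fy=7.6,interpolation=cv2.INTER_CUBIC)
for k in range(0,105,10): cv2.line(im,(int(k*7.6),0),(int(k*7.6),8),(0,255,0),1)
for k in range(0,70,10): cv2.line(im,(0,int(k*7.6)),(8,int(k*7.6)),(0,255,0),1)
cv2.imwrite('pics/w12.png',im)
E
```

```text
(no output)
```

View pics/w12.png

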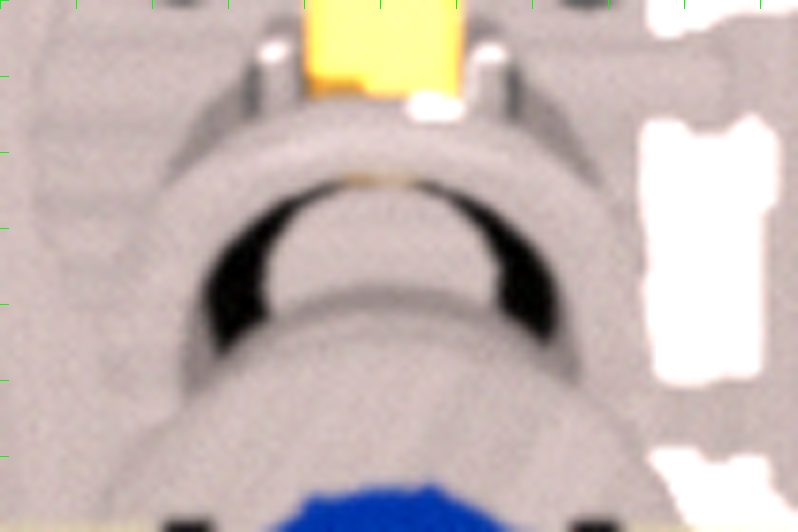

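```bash
python3 - <<'E'
from h import *
d=np.load('snap1.npz');s={k:d[k] for k in ('mount','camera_matrix','image')};o={'tool_pos':d['tp'],'orientation':d['oo']}
t=o['tool_pos'];print(t)
def ext(n,c,r):
    u=proj(s,circ(c,r),o);print(n,'top row %.1f left %.1f right %.1f bot %.1f'%(u[:,1].min(),u[:,0].min(),u[:,0].max(),u[:,1].max()))
for z in (.095,.098,.101): ext('bore z%.3f'%z,[.551,.0756,z],.0189)
ext('fltop',[t[0],t[1],t[2]-.0016],.024);ext('flbot',[t[0],t[1],t[2]-.0046],.024);ext('nose',[t[0],t[1],t[2]-.0356],.0183);ext('collar',[t[0],t[1],t[2]-.0136],.0183)
ext('gripbase',[t[0],t[1],t[2]-.0016],.013)
ext('gasket top bore .0189 z rim-.0235',[.551,.0756,.098-.0235],.0185)
ext('rim outer',[.551,.0756,.098],.027)
# profiles along column 321
g=cv2.cvtColor(s['image'],cv2.COLOR_RGB2GRAY)
print(list(zip(range(178,236),g[178:236,321])))
for r in (196,200,205,210): print(r,list(zip(range(286,312),g[r,286:312])), list(zip(range(332,356),g[r,332:356])))
E
```

```text
[0.55053428 0.07582385 0.1550789 ]
bore z0.095 top row 193.3 left 295.1 right 346.5 bot 242.0
bore z0.098 top row 194.4 left 294.7 right 346.8 bot 243.6
bore z0.101 top row 195.4 left 294.4 right 347.1 bot 245.3
fltop top row 211.4 left 278.3 right 364.5 bot 290.5
flbot top row 209.8 left 279.0 right 363.8 bot 287.8
nose top row 203.9 left 293.7 right 349.1 bot 255.8
collar top row 214.5 left 290.6 right 352.3 bot 271.6
gripbase top row 230.6 left 298.1 right 344.8 bot 273.5
gasket top bore .0189 z rim-.0235 top row 187.3 left 297.6 right 344.0 bot 231.6
rim outer top row 183.2 left 283.6 right 358.0 bot 253.6
[(178, np.uint8(199)), (179, np.uint8(199)), (180, np.uint8(196)), (181, np.uint8(175)), (182, np.uint8(126)), (183, np.uint8(107)), (184, np.uint8(111)), (185, np.uint8(113)), (186, np.uint8(117)), (187, np.uint8(118)), (188, np.uint8(120)), (189, np.uint8(120)), (190, np.uint8(117)), (191, np.uint8(113)), (192, np.uint8(111)), (193, np.uint8(105)), (194, np.uint8(105)), (195, np.uint8(109)), (196, np.uint8(111)), (197, np.uint8(109)), (198, np.uint8(109)), (199, np.uint8(111)
[... 4433 characters left out ...]
3, np.uint8(24)), (304, np.uint8(40)), (305, np.uint8(72)), (306, np.uint8(96)), (307, np.uint8(99)), (308, np.uint8(97)), (309, np.uint8(92)), (310, np.uint8(88)), (311, np.uint8(88))] [(332, np.uint8(93)), (333, np.uint8(92)), (334, np.uint8(84)), (335, np.uint8(66)), (336, np.uint8(40)), (337, np.uint8(25)), (338, np.uint8(25)), (339, np.uint8(20)), (340, np.uint8(21)), (341, np.uint8(22)), (342, np.uint8(37)), (343, np.uint8(61)), (344, np.uint8(85)), (345, np.uint8(99)), (346, np.uint8(109)), (347, np.uint8(111)), (348, np.uint8(111)), (349, np.uint8(110)), (350, np.uint8(111)), (351, np.uint8(111)), (352, np.uint8(111)), (353, np.uint8(112)), (354, np.uint8(120)), (355, np.uint8(160))]
```

```bash
python3 -m pendant '[[[-0.3,0,-0.1,0,0,0,0],[0,0.5,0,0,0,0,0],[0,0.5,0,0,0,0,0],[0,0.2,0,0,0,0,0],[0,0,0,0,0,0,0],[0,0,0,0,0,0,0],[0,0,0,0,0,0,0],[0,0,0,0,0,0,0]]]';python3 - <<'E'
from h import *
o=ctrl.get_obs();s=snapshot('wrist');t=o['tool_pos'];print(t,o['orientation'])
im=s['image'][170:245,270:375,::-1].astype(float)
im=np.clip((im-20)*255/120,0,255).astype(np.uint8)
im=cv2.resize(im,None,fx=7.6,fy=7.6,interpolation=cv2.INTER_CUBIC)
cv2.imwrite('pics/w13.png',im)
g=cv2.cvtColor(s['image'],cv2.COLOR_RGB2GRAY)
print(180,g[180:240,321].tolist())
for r in (194,198,202,206,210): print(r,290,g[r,290:352].tolist())
b=(s['image'][:,:,2].astype(int)-s['image'][:,:,0]>40)
for r in (240,244,250,256): x=np.nonzero(b[r,280:360])[0]+280;print(r,x.min(),x.max())
def ext(n,c,r):
    u=proj(s,circ(c,r),o);print(n,'top row %.1f left %.1f right %.1f bot %.1f'%(u[:,1].min(),u[:,0].min(),u[:,0].max(),u[:,1].max()))
for z in (.095,.098,.101): ext('bore z%.3f'%z,[.5519,.0743,z],.0189)
ext('fltop',[t[0],t[1],t[2]-.0016],.024);ext('flbot',[t[0],t[1],t[2]-.0046],.024);ext('nose',[t[0],t[1],t[2]-.0356],.0183)
E
```

```text
clock: 11.4
tool_pos: [0.5512, 0.0727, 0.1427]
orientation: [-90.0, -0.0, 85.9]
force: [0.7, 0.3, -0.3]
opening: 0.0251
[0.55122923 0.07269631 0.14265854] [-9.00097937e+01 -1.53447380e-03  8.58665558e+01]
180 [198, 197, 196, 195, 174, 124, 104, 100, 100, 103, 101, 102, 109, 113, 113, 116, 119, 121, 119, 116, 111, 110, 106, 108, 110, 110, 105, 95, 90, 89, 91, 98, 102, 104, 103, 108, 109, 112, 111, 111, 109, 110, 111, 112, 111, 110, 112, 111, 113, 114, 114, 111, 112, 98, 73, 50, 45, 45, 44, 43]
194 290 [106, 108, 107, 107, 101, 92, 87, 88, 87, 88, 89, 90, 87, 91, 96, 100, 106, 108, 109, 111, 110, 111, 111, 114, 114, 114, 113, 112, 113, 114, 113, 113, 114, 111, 115, 114, 113, 114, 115, 112, 112, 113, 112, 111, 110, 106, 104, 101, 94, 85, 83, 87, 89, 88, 86, 86, 90, 95, 103, 106, 107, 106]
198 290 [107, 105, 98, 89, 88, 86, 88, 91, 96, 100, 106, 107, 108, 107, 111, 114, 118, 119, 120, 122, 123, 122, 120, 120, 121, 118, 118, 119, 119, 119, 117, 119, 118, 119, 119, 119, 117, 119, 120, 121, 121, 120, 122, 120, 121, 118, 114, 111, 111, 109, 109, 108, 107, 103, 97, 90, 86, 88, 88, 91, 101, 10
[... 579 characters left out ...]
2, 112, 112, 112, 113, 115, 115, 114, 115]
210 290 [107, 108, 111, 113, 113, 111, 111, 110, 108, 97, 81, 61, 40, 27, 26, 38, 62, 79, 91, 91, 90, 90, 88, 91, 89, 90, 90, 92, 93, 92, 91, 91, 93, 90, 91, 89, 90, 91, 89, 89, 92, 89, 93, 95, 92, 71, 43, 26, 23, 30, 51, 78, 98, 105, 107, 107, 111, 109, 110, 110, 111, 109]
240 306 337
244 302 341
250 298 343
256 297 344
bore z0.095 top row 200.5 left 293.6 right 347.6 bot 251.3
bore z0.098 top row 201.7 left 293.2 right 348.0 bot 253.1
bore z0.101 top row 202.9 left 292.8 right 348.3 bot 255.0
fltop top row 211.4 left 278.3 right 364.5 bot 290.6
flbot top row 209.8 left 279.0 right 363.8 bot 287.8
nose top row 203.9 left 293.7 right 349.1 bot 255.8
```

View pics/w13.png

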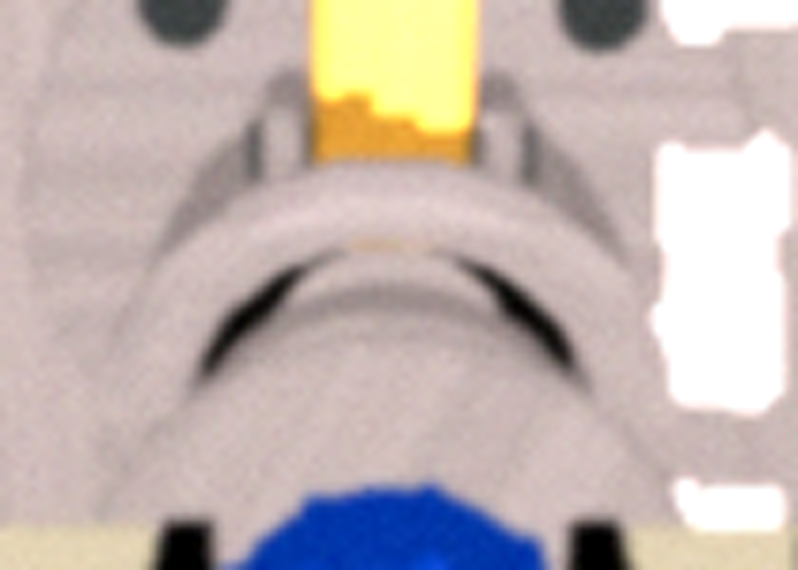

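```bash
cat > m.py <<'E'
from h import *
import sys
o=ctrl.get_obs();s=snapshot('wrist');t=o['tool_pos'];print(t,o['orientation'],'F',o['force'].round(2),'M',o['moment'].round(2))
im=s['image'][170:245,270:375,::-1].astype(float)
im=np.clip((im-20)*255/120,0,255).astype(np.uint8)
im=cv2.resize(im,None,fx=7.6,fy=7.6,interpolation=cv2.INTER_CUBIC)
cv2.imwrite(sys.argv[1],im)
g=cv2.cvtColor(s['image'],cv2.COLOR_RGB2GRAY)
print(180,g[180:240,321].tolist())
for r in map(int,sys.argv[2:]): print(r,288,g[r,288:354].tolist())
def ext(n,c,r):
    u=proj(s,circ(c,r),o);print(n,'top row %.1f left %.1f right %.1f bot %.1f'%(u[:,1].min(),u[:,0].min(),u[:,0].max(),u[:,1].max()))
for z in (.095,.098,.101): ext('bore z%.3f'%z,[.5519,.0740,z],.0189)
ext('nose',[t[0],t[1],t[2]-.0356],.0183)
E
python3 -m pendant '[[[-0.05,0.2,0,0,0,0,0],[0,0.2,0,0,0,0,0],[0,0.1,0,0,0,0,0],[0,0,0,0,0,0,0],[0,0,0,0,0,0,0],[0,0,0,0,0,0,0],[0,0,0,0,0,0,0]]]';python3 m.py pics/w14.png 206 208 210 212 214
```

```text
clock: 12.03
tool_pos: [0.5512, 0.0722, 0.1376]
orientation: [-90.0, -0.0, 85.9]
force: [0.7, -0.3, -1.8]
opening: 0.0248
[0.55115946 0.07217376 0.13764099] [-9.00097269e+01 -2.65689907e-03  8.58664163e+01] F [ 0.68 -0.32 -1.77] M [ 0.09 -0.04  0.02]
180 [199, 197, 194, 187, 161, 126, 114, 104, 101, 101, 99, 101, 101, 99, 104, 109, 112, 112, 115, 117, 118, 118, 116, 113, 108, 104, 105, 99, 90, 87, 92, 99, 101, 103, 103, 106, 109, 110, 110, 112, 112, 111, 111, 109, 110, 111, 114, 112, 110, 110, 113, 111, 109, 99, 72, 50, 42, 42, 44, 45]
206 288 [103, 99, 96, 100, 106, 110, 113, 113, 113, 114, 112, 111, 110, 113, 112, 110, 108, 109, 109, 107, 106, 105, 101, 99, 97, 102, 107, 109, 107, 107, 105, 104, 103, 105, 105, 105, 104, 104, 106, 106, 100, 99, 98, 102, 104, 106, 107, 108, 108, 109, 110, 108, 111, 110, 113, 112, 114, 112, 115, 115, 112, 110, 103, 98, 96, 101]
208 288 [104, 103, 105, 111, 111, 112, 110, 111, 110, 114, 111, 111, 108, 109, 109, 108, 107, 99, 82, 65, 61, 68, 86, 96, 95, 96, 94, 93, 91, 90, 89, 90, 87, 90, 92, 91, 92, 90, 90, 94, 95, 97, 95, 83, 69, 61, 69, 82, 95, 105, 
[... 541 characters left out ...]
, 101, 102, 104, 103, 101, 102, 101, 99, 96, 95, 95, 91, 89, 89, 85, 76, 66, 55, 61, 79, 95, 105, 107, 107, 108, 110, 109, 109, 112, 111, 109, 110, 110]
214 288 [107, 107, 107, 110, 112, 111, 108, 108, 107, 103, 94, 73, 56, 57, 70, 82, 88, 91, 95, 100, 103, 106, 103, 104, 105, 103, 102, 103, 104, 103, 102, 102, 103, 103, 104, 102, 100, 102, 102, 102, 102, 103, 101, 99, 100, 101, 96, 94, 92, 89, 82, 71, 62, 54, 64, 89, 102, 108, 109, 109, 108, 108, 108, 110, 110, 109]
bore z0.095 top row 202.8 left 292.9 right 348.1 bot 254.6
bore z0.098 top row 204.1 left 292.5 right 348.5 bot 256.5
bore z0.101 top row 205.4 left 292.1 right 348.9 bot 258.5
nose top row 203.9 left 293.7 right 349.1 bot 255.8
```

View pics/w14.png

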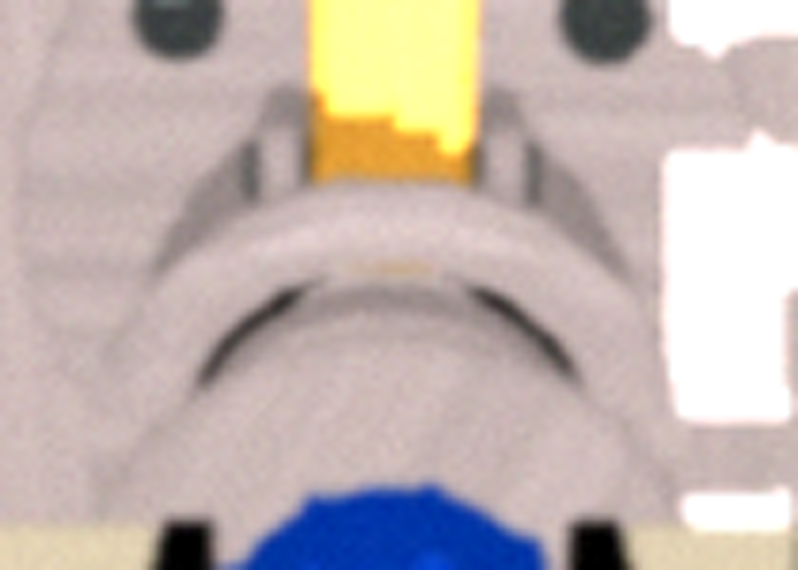

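```bash
python3 -m pendant '[[[-0.06,0.1,0.02,0,0,0,0],[0,0.1,0,0,0,0,0],[0,0.05,0,0,0,0,0],[0,0,0,0,0,0,0],[0,0,0,0,0,0,0],[0,0,0,0,0,0,0]]]';python3 m.py pics/w15.png  208 210 212 214
```

```text
clock: 12.58
tool_pos: [0.5509, 0.0716, 0.1351]
orientation: [-90.0, 0.0, 85.9]
force: [0.5, -0.1, -1.7]
opening: 0.0251
[0.55086431 0.07155179 0.13505724] [-9.00007435e+01  2.98649802e-04  8.58606996e+01] F [ 0.47 -0.08 -1.73] M [ 0.06  0.01 -0.  ]
180 [200, 200, 199, 199, 195, 175, 125, 103, 101, 101, 103, 103, 100, 101, 98, 98, 104, 107, 112, 115, 115, 119, 120, 117, 114, 111, 108, 98, 90, 90, 90, 98, 104, 103, 103, 107, 107, 108, 112, 112, 111, 112, 109, 112, 111, 111, 112, 113, 112, 111, 111, 112, 109, 96, 72, 50, 42, 44, 43, 46]
208 288 [101, 96, 97, 105, 111, 111, 112, 113, 111, 113, 113, 113, 112, 112, 110, 109, 108, 109, 109, 108, 109, 109, 107, 104, 103, 99, 94, 93, 89, 90, 87, 87, 87, 90, 90, 90, 92, 91, 92, 95, 98, 100, 105, 108, 110, 110, 109, 108, 109, 108, 110, 110, 109, 109, 113, 112, 113, 113, 114, 116, 113, 110, 104, 98, 95, 99]
210 288 [103, 105, 111, 112, 111, 111, 111, 112, 110, 112, 110, 111, 108, 108, 106, 105, 103, 98, 87, 86, 90, 92, 91, 89, 86, 89, 89, 87, 90, 92, 91, 91, 93, 90, 93, 90, 91, 90, 89, 87, 89, 90, 91, 89, 92, 94, 99, 103, 110, 107, 109, 109, 11
[... 239 characters left out ...]
, 104, 102, 101, 101, 100, 100, 100, 96, 93, 92, 89, 91, 88, 92, 97, 102, 106, 108, 109, 107, 107, 108, 110, 110, 110, 111, 113, 112, 111, 112, 109]
214 288 [107, 107, 108, 108, 110, 107, 108, 105, 107, 106, 105, 100, 95, 90, 86, 86, 87, 90, 95, 98, 102, 102, 104, 104, 103, 104, 103, 103, 101, 100, 101, 104, 101, 103, 100, 101, 102, 103, 99, 103, 101, 102, 103, 102, 101, 100, 96, 94, 92, 88, 86, 90, 98, 104, 106, 109, 105, 109, 107, 108, 110, 110, 110, 112, 112, 112]
bore z0.095 top row 204.8 left 292.2 right 348.1 bot 257.1
bore z0.098 top row 206.1 left 291.8 right 348.4 bot 259.0
bore z0.101 top row 207.5 left 291.4 right 348.8 bot 261.0
nose top row 203.9 left 293.7 right 349.1 bot 255.8
```

View pics/w15.png

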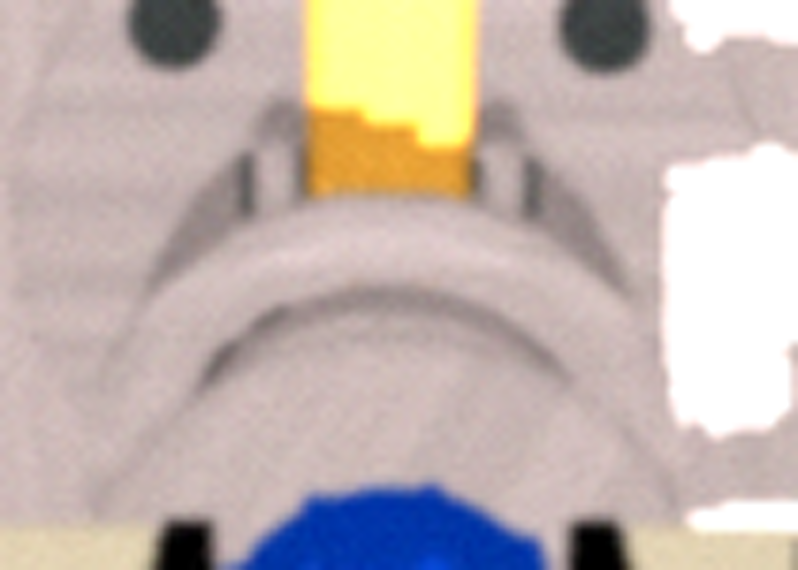

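```bash
python3 -m pendant '[[[0,0.05,-0.04,0,0,0,0],[0,0.05,0,0,0,0,0],[0,0.05,0,0,0,0,0],[0,0,0,0,0,0,0],[0,0,0,0,0,0,0]]]';python3 m.py pics/w16.png  210 212 214
```

```text
clock: 13.05
tool_pos: [0.5513, 0.0716, 0.1335]
orientation: [-90.0, -0.0, 85.9]
force: [0.0, 0.3, -2.3]
opening: 0.0252
[0.55126284 0.07158671 0.13352612] [-9.00005835e+01 -1.98838440e-03  8.58651090e+01] F [ 0.    0.28 -2.28] M [ 0.15 -0.05 -0.01]
180 [196, 197, 196, 196, 197, 191, 170, 124, 100, 99, 101, 101, 100, 101, 98, 99, 99, 107, 112, 109, 115, 118, 120, 117, 116, 113, 108, 97, 88, 88, 91, 99, 103, 103, 102, 107, 109, 110, 113, 112, 111, 112, 110, 111, 110, 112, 111, 110, 111, 113, 113, 111, 108, 98, 74, 51, 42, 44, 45, 43]
210 288 [101, 98, 104, 109, 111, 111, 112, 112, 113, 113, 108, 112, 112, 109, 110, 108, 108, 110, 109, 103, 101, 95, 89, 88, 89, 88, 89, 90, 91, 91, 90, 90, 91, 91, 90, 91, 89, 93, 89, 89, 89, 86, 89, 90, 92, 94, 99, 104, 109, 107, 110, 109, 107, 109, 112, 110, 111, 113, 112, 113, 114, 115, 114, 112, 110, 104]
212 288 [102, 107, 109, 110, 109, 110, 111, 111, 111, 110, 109, 108, 108, 105, 109, 108, 101, 95, 91, 89, 90, 91, 92, 96, 97, 101, 100, 103, 106, 106, 104, 101, 100, 103, 102, 102, 102, 103, 101, 100, 98, 98, 95, 92, 91, 90, 89, 88, 92, 98, 101, 107, 110, 110, 107, 110, 109, 109, 112, 112, 111, 112, 114, 114, 114, 109]
214 288 [106, 108, 108, 109, 109, 110, 108, 108, 106, 108, 107, 106, 105, 103, 98, 91, 92, 92, 94, 98, 101, 103, 102, 103, 106, 103, 103, 101, 101, 100, 101, 102, 104, 102, 102, 102, 103, 102, 99, 100, 101, 100, 99, 100, 100, 101, 97, 94, 90, 89, 87, 90, 100, 107, 107, 108, 107, 108, 108, 111, 110, 110, 109, 111, 113, 111]
bore z0.095 top row 205.4 left 292.6 right 348.8 bot 258.0
bore z0.098 top row 206.7 left 292.2 right 349.2 bot 260.0
bore z0.101 top row 208.1 left 291.8 right 349.6 bot 262.0
nose top row 203.9 left 293.7 right 349.1 bot 255.8
```

View pics/w16.png

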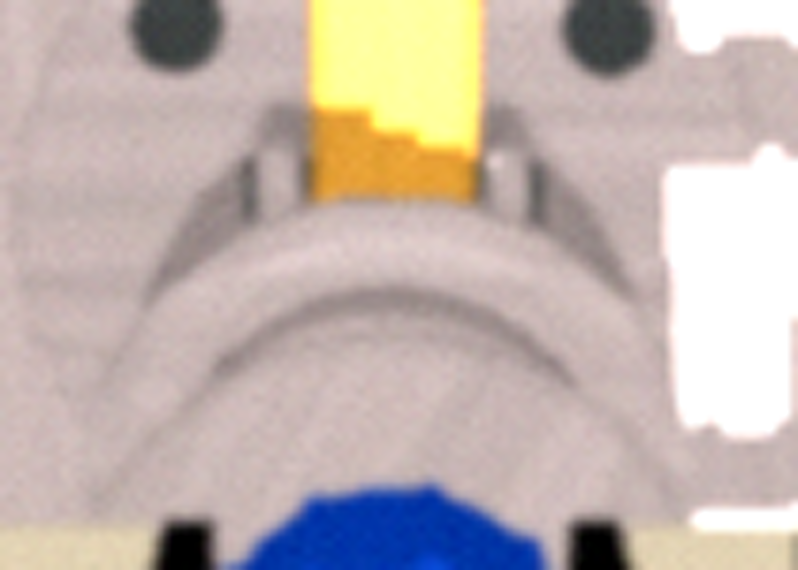

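```bash
python3 -m pendant '[[[0.06,0,0,0,0,0,0],[0,0.04,0,0,0,0,0],[0,0.04,0,0,0,0,0],[0,0.04,0,0,0,0,0],[0,0,0,0,0,0,0],[0,0,0,0,0,0,0]]]';python3 m.py pics/w17.png
```

```text
clock: 13.6
tool_pos: [0.5513, 0.0721, 0.1323]
orientation: [-90.0, 0.0, 85.9]
force: [-0.1, -0.5, -0.8]
opening: 0.0252
[0.55126559 0.07211753 0.13231574] [-8.99974837e+01  4.99141232e-05  8.58605448e+01] F [-0.14 -0.49 -0.84] M [ 0.14 -0.08 -0.01]
180 [197, 195, 197, 196, 193, 171, 125, 100, 99, 98, 101, 100, 101, 100, 100, 100, 101, 107, 112, 114, 115, 118, 117, 117, 113, 113, 110, 105, 90, 88, 89, 97, 100, 102, 102, 108, 109, 110, 111, 112, 111, 110, 109, 111, 111, 111, 111, 113, 112, 111, 114, 112, 109, 98, 74, 51, 44, 43, 43, 42]
bore z0.095 top row 205.1 left 292.3 right 348.9 bot 258.1
bore z0.098 top row 206.5 left 291.9 right 349.3 bot 260.1
bore z0.101 top row 207.8 left 291.5 right 349.7 bot 262.1
nose top row 203.9 left 293.7 right 349.1 bot 255.8
```

View pics/w17.png

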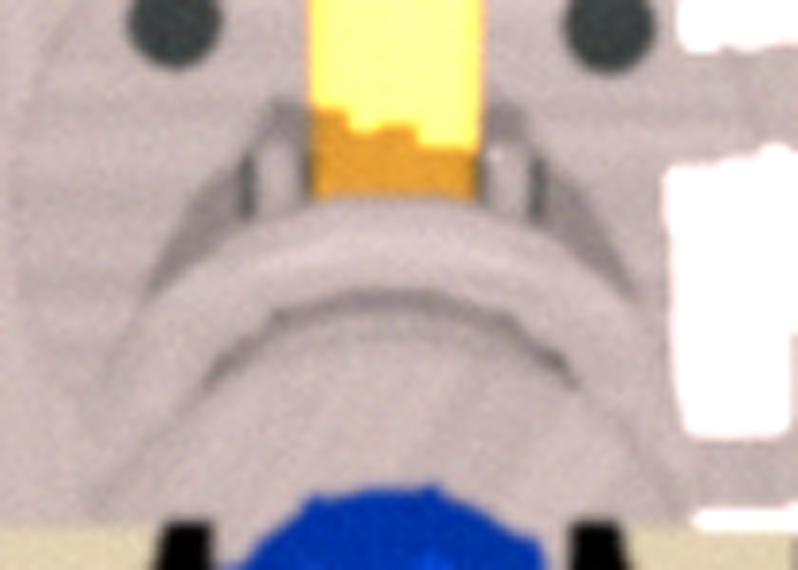

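```bash
python3 -m pendant '[[[0.02,0.05,0,0,0,0,0],[0,0.05,0,0,0,0,0],[0,0.05,0,0,0,0,0],[0,0,0,0,0,0,0],[0,0,0,0,0,0,0],[0,0,0,0,0,0,0]]]';python3 m.py pics/w18.png
```

```text
clock: 14.15
tool_pos: [0.5513, 0.0723, 0.1308]
orientation: [-90.0, 0.0, 85.9]
force: [0.2, 1.2, -1.3]
opening: 0.0251
[0.55126527 0.07228712 0.13082608] [-8.99957205e+01  2.79820260e-03  8.58599298e+01] F [ 0.15  1.2  -1.26] M [ 0.11 -0.08 -0.03]
180 [197, 198, 196, 196, 196, 193, 171, 124, 102, 100, 100, 99, 101, 101, 100, 99, 100, 107, 111, 111, 114, 120, 117, 116, 114, 112, 110, 105, 94, 91, 91, 94, 101, 103, 103, 105, 109, 110, 108, 109, 109, 110, 110, 110, 111, 111, 111, 110, 112, 112, 112, 111, 108, 98, 73, 51, 45, 43, 43, 43]
bore z0.095 top row 205.5 left 292.1 right 349.1 bot 258.8
bore z0.098 top row 206.9 left 291.7 right 349.5 bot 260.8
bore z0.101 top row 208.2 left 291.3 right 349.9 bot 262.9
nose top row 203.9 left 293.7 right 349.1 bot 255.8
```

View pics/w18.png

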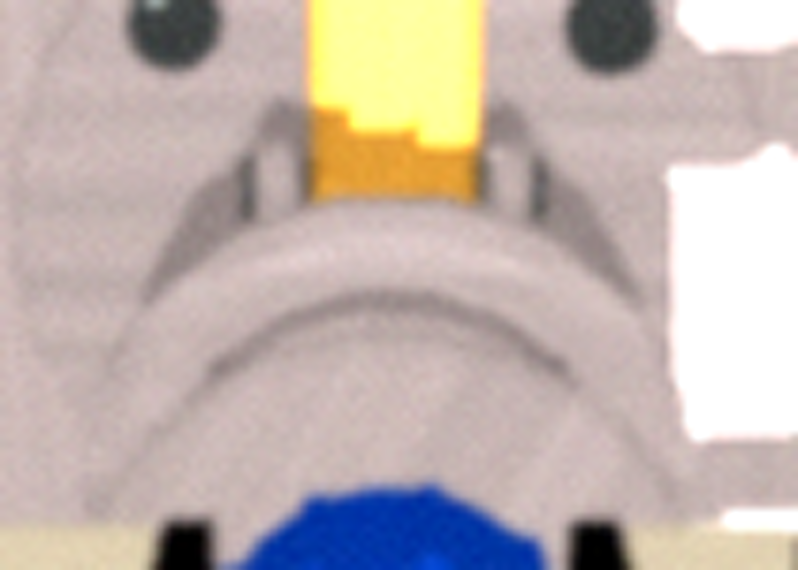

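```bash
python3 -m pendant '[[[0,0.05,0,0,0,0,0],[0,0.08,0,0,0,0,0],[0,0.08,0,0,0,0,0],[0,0.08,0,0,0,0,0],[0,0,0,0,0,0,0],[0,0,0,0,0,0,0]]]';python3 m.py pics/w19.png
```

```text
clock: 14.7
tool_pos: [0.5512, 0.0723, 0.1279]
orientation: [-90.0, 0.0, 85.9]
force: [-1.0, -0.2, -2.0]
opening: 0.0257
[0.55124878 0.07230324 0.12785674] [-8.99903872e+01  6.73587834e-03  8.58658749e+01] F [-1.01 -0.16 -2.02] M [ 0.06 -0.04  0.04]
180 [196, 197, 198, 195, 196, 195, 193, 173, 122, 101, 100, 100, 100, 102, 99, 99, 98, 96, 104, 108, 112, 114, 117, 116, 117, 116, 113, 111, 109, 101, 94, 97, 102, 100, 101, 106, 108, 109, 110, 111, 110, 111, 111, 111, 112, 111, 111, 112, 111, 114, 111, 111, 108, 97, 71, 52, 41, 42, 41, 43]
bore z0.095 top row 206.8 left 291.7 right 349.5 bot 260.8
bore z0.098 top row 208.2 left 291.3 right 349.9 bot 262.9
bore z0.101 top row 209.6 left 290.8 right 350.3 bot 265.0
nose top row 203.9 left 293.7 right 349.1 bot 255.8
```

View pics/w19.png

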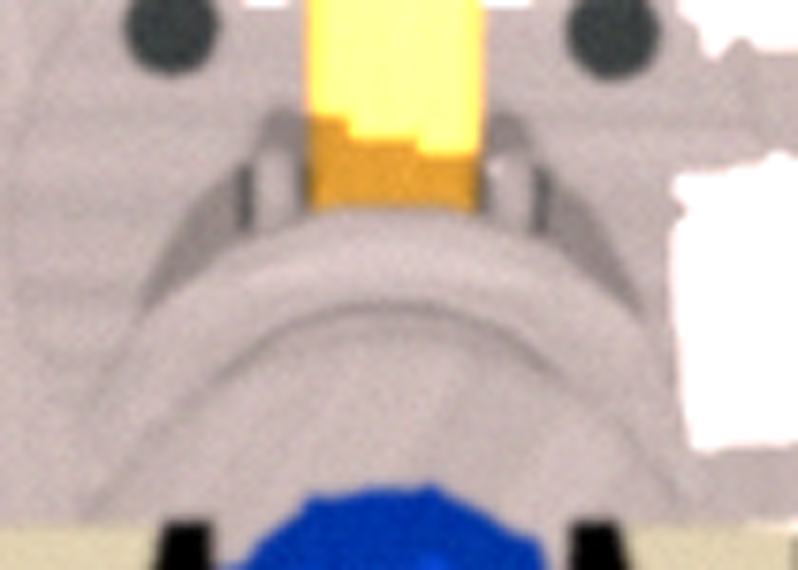

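It's in the bore with no contact force. I'll keep lowering in small steps and watch the force.

```bash
for i in 1; do python3 -m pendant '[[[0,0.1,0,0,0,0,0],[0,0.15,0,0,0,0,0],[0,0.15,0,0,0,0,0],[0,0.1,0,0,0,0,0],[0,0,0,0,0,0,0]]]'; done; python3 -m pendant '[[[0,0.1,0,0,0,0,0],[0,0.1,0,0,0,0,0],[0,0.1,0,0,0,0,0],[0,0.1,0,0,0,0,0],[0,0,0,0,0,0,0]]]'
```

```text
clock: 15.17
tool_pos: [0.5511, 0.0723, 0.1226]
orientation: [-90.0, 0.0, 85.9]
force: [-0.0, -0.2, -0.8]
opening: 0.0252
clock: 15.58
tool_pos: [0.5512, 0.0723, 0.1187]
orientation: [-90.0, 0.0, 85.9]
force: [-0.1, 0.1, -1.4]
opening: 0.0251
```

```bash
python3 -m pendant '[[[0,0.1,0,0,0,0,0],[0,0.1,0,0,0,0,0],[0,0.1,0,0,0,0,0],[0,0,0,0,0,0,0]]]'; python3 -m pendant '[[[0,0.08,0,0,0,0,0],[0,0.08,0,0,0,0,0],[0,0,0,0,0,0,0]]]'; python3 -m pendant '[[[0,0.08,0,0,0,0,0],[0,0.08,0,0,0,0,0],[0,0,0,0,0,0,0]]]'
```

```text
clock: 15.92
tool_pos: [0.5512, 0.0723, 0.1157]
orientation: [-90.0, 0.0, 85.9]
force: [-0.2, 0.4, -0.7]
opening: 0.0252
clock: 16.17
tool_pos: [0.5512, 0.0723, 0.1142]
orientation: [-90.0, 0.0, 85.9]
force: [0.2, 0.1, -1.7]
opening: 0.0249
clock: 16.42
tool_pos: [0.5512, 0.0723, 0.1126]
orientation: [-90.0, 0.0, 85.9]
force: [0.1, -0.1, -1.4]
opening: 0.025
```

```bash
for i in 1; do python3 -m pendant '[[[0,0.08,0,0,0,0,0],[0,0.08,0,0,0,0,0],[0,0,0,0,0,0,0]]]'; done;  python3 -m pendant '[[[0,0.08,0,0,0,0,0],[0,0.08,0,0,0,0,0],[0,0,0,0,0,0,0]]]'; python3 -m pendant '[[[0,0.08,0,0,0,0,0],[0,0,0,0,0,0,0],[0,0,0,0,0,0,0]]]'
```

```text
clock: 16.67
tool_pos: [0.5512, 0.0723, 0.111]
orientation: [-90.0, 0.0, 85.9]
force: [1.6, 1.0, -2.0]
opening: 0.0249
clock: 16.92
tool_pos: [0.5514, 0.0723, 0.1096]
orientation: [-90.0, 0.0, 85.9]
force: [-0.6, -0.4, -1.8]
opening: 0.025
clock: 17.17
tool_pos: [0.5515, 0.0723, 0.1092]
orientation: [-90.0, -0.0, 85.9]
force: [-1.4, 0.4, 4.5]
opening: 0.025
```

```bash
python3 -m pendant '[[[0,0.08,0,0,0,0,0],[0,0.08,0,0,0,0,0],[0,0,0,0,0,0,0]]]'; python3 -m pendant '[[[0,0.08,0,0,0,0,0],[0,0,0,0,0,0,0]]]';python3 -c "
from h import *
o=ctrl.get_obs();s=snapshot('scene');crop(s,(340,215),40,10,'pics/s3.png');s=snapshot('wrist');cv2.imwrite('pics/w20.png',s['image'][:,:,::-1])"
```

```text
clock: 17.42
tool_pos: [0.5515, 0.0724, 0.1077]
orientation: [-90.0, -0.0, 85.9]
force: [-1.3, -0.3, 5.9]
opening: 0.025
clock: 17.58
tool_pos: [0.5515, 0.0724, 0.107]
orientation: [-90.0, -0.0, 85.9]
force: [-2.2, -0.1, 6.5]
opening: 0.0252
```

View pics/w20.png

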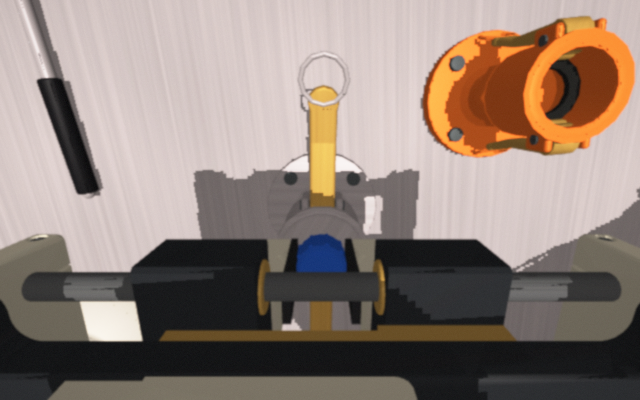

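```bash
for i in 1; do python3 -m pendant '[[[0,0.08,0,0,0,0,0],[0,0,0,0,0,0,0]]]'; done; python3 -m pendant '[[[0,0.08,0,0,0,0,0],[0,0,0,0,0,0,0]]]'; python3 -m pendant '[[[0,0.05,0,0,0,0,0],[0,0,0,0,0,0,0]]]'
```

```text
clock: 17.85
tool_pos: [0.5516, 0.0724, 0.1063]
orientation: [-90.0, -0.0, 85.9]
force: [-2.3, 0.1, 7.1]
opening: 0.0247
clock: 18.02
tool_pos: [0.5516, 0.0724, 0.1056]
orientation: [-90.0, -0.0, 85.9]
force: [-2.6, 0.2, 8.6]
opening: 0.025
clock: 18.18
tool_pos: [0.5516, 0.0723, 0.1052]
orientation: [-90.0, -0.0, 85.9]
force: [-2.4, -0.4, 8.2]
opening: 0.0249
```

```bash
python3 -m pendant '[[[0,0.05,0,0,0,0,0],[0,0,0,0,0,0,0]]]'; python3 -m pendant '[[[0,0.04,0,0,0,0,0],[0,0,0,0,0,0,0]]]'
```

```text
clock: 18.35
tool_pos: [0.5516, 0.0724, 0.1048]
orientation: [-90.1, -0.0, 85.9]
force: [-3.4, 0.1, 9.2]
opening: 0.025
clock: 18.52
tool_pos: [0.5516, 0.0723, 0.1044]
orientation: [-90.1, -0.0, 85.9]
force: [-3.4, -0.0, 10.2]
opening: 0.0253
```

```bash
python3 -m pendant '[[[0,0.04,0.01,0,0,0,0],[0,0,0,0,0,0,0]]]'; python3 -m pendant '[[[0,0.04,0,0,0,0,0],[0,0,0,0,0,0,0]]]'; python3 -m pendant '[[[0,0.03,0,0,0,0,0],[0,0,0,0,0,0,0]]]'
```

```text
clock: 18.68
tool_pos: [0.5516, 0.0724, 0.1041]
orientation: [-90.1, -0.0, 85.9]
force: [-2.9, -0.4, 10.3]
opening: 0.0254
clock: 18.85
tool_pos: [0.5516, 0.0724, 0.1039]
orientation: [-90.1, -0.0, 85.9]
force: [-4.3, -0.4, 11.8]
opening: 0.0252
clock: 19.02
tool_pos: [0.5517, 0.0724, 0.1039]
orientation: [-90.1, -0.0, 85.9]
force: [-4.9, -0.5, 14.4]
opening: 0.0252
```

```bash
python3 -m pendant '[[[0,0.03,0,0,0,0,0],[0,0,0,0,0,0,0]]]'; python3 -m pendant '[[[0,0.03,0,0,0,0,0],[0,0,0,0,0,0,0]]]'; python3 -m pendant '[[[0,0.02,0,0,0,0,0],[0,0,0,0,0,0,0],[0,0,0,0,0,0,0]]]'
```

```text
clock: 19.18
tool_pos: [0.5517, 0.0724, 0.1039]
orientation: [-90.1, -0.0, 85.9]
force: [-5.6, 0.8, 17.6]
opening: 0.0254
clock: 19.35
tool_pos: [0.5517, 0.0723, 0.1039]
orientation: [-90.1, -0.0, 85.9]
force: [-6.4, -0.6, 19.6]
opening: 0.0252
clock: 19.6
tool_pos: [0.5517, 0.0723, 0.1039]
orientation: [-90.1, -0.0, 85.9]
force: [-6.6, -0.1, 20.5]
opening: 0.0251
```

```bash
python3 -m pendant '[[[0,-0.1,0,0,0,0,0],[0,0,0,0,0,0,0.2],[0,0,0,0,0,0,0.45],[0,0,0,0,0,0,0.6],[0,0,0,0,0,0,0.6],[0,0,0,0,0,0,0.6],[0,0,0,0,0,0,0.6]]]'; python3 -m pendant '[[[0,-1,0,0,0,0,0.6],[0,-2,0,0,0,0,0.6],[0,-2,0,0,0,0,0.6],[0,-2,0,0,0,0,0.6],[0,-1,0,0,0,0,0.6],[0,0,0,0,0,0,0.6],[0,0,0,0,0,0,0.6]]]'; python3 m.py pics/w21.png; python3 -c "
from h import *
o=ctrl.get_obs();s=snapshot('scene');crop(s,(340,215),40,10,'pics/s4.png');s=snapshot('wrist');cv2.imwrite('pics/w22.png',s['image'][:,:,::-1])"
```

```text
clock: 20.18
tool_pos: [0.5512, 0.0724, 0.1023]
orientation: [-90.0, -0.0, 85.9]
force: [-0.5, -0.0, -0.5]
opening: 0.0505
clock: 20.77
tool_pos: [0.5511, 0.0724, 0.1825]
orientation: [-90.0, -0.0, 85.8]
force: [-0.0, -0.2, -0.4]
opening: 0.0525
[0.55105311 0.07241633 0.18254844] [-9.00190675e+01 -3.99030683e-02  8.58471432e+01] F [-0.05 -0.21 -0.37] M [ 0.1  -0.02 -0.03]
180 [107, 111, 108, 109, 111, 113, 112, 111, 112, 112, 114, 114, 114, 114, 112, 110, 93, 65, 47, 44, 45, 47, 49, 52, 52, 52, 53, 57, 58, 56, 54, 55, 56, 57, 55, 57, 54, 54, 53, 53, 54, 56, 54, 54, 57, 55, 52, 55, 55, 56, 55, 55, 55, 54, 72, 94, 106, 109, 107, 107]
bore z0.095 top row 187.0 left 297.5 right 343.5 bot 231.0
bore z0.098 top row 187.9 left 297.2 right 343.8 bot 232.3
bore z0.101 top row 188.8 left 296.9 right 344.0 bot 233.7
nose top row 203.9 left 293.7 right 349.1 bot 255.8
```

View pics/w22.png

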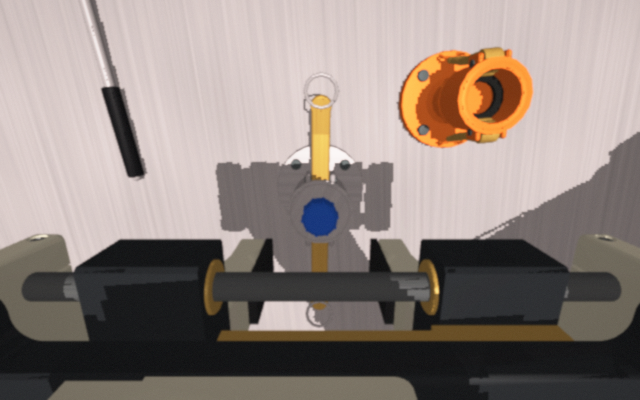

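View pics/s4.png

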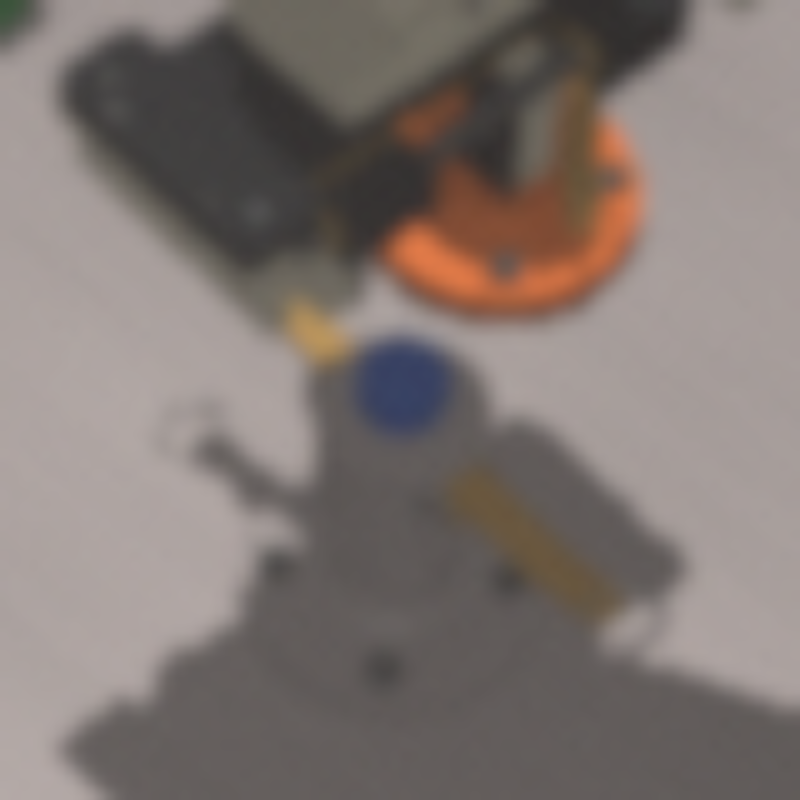

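```bash
python3 -m pendant '[[[0,0,0,0,-7,0,0.8],[0,0,0,0,-7,0,1],[0,0,0,0,-7,0,1],[0,0,0,0,-7,0,1],[0,0,0,0,-7,0,1],[0,0,0,0,-7,0,1],[0,0,0,0,-7,0,1],[0,0,0,0,-7,0,1],[0,0,0,0,-7,0,1],[0,0,0,0,-7,0,1],[0,0,0,0,-7,0,1],[0,0,0,0,-7,0,1]]]'; python3 -m pendant '[[[0,0,0,0,-5.7,0,1],[0,0,0,0,0,0,1],[0,0,0,0,0,0,1],[0,0,0,0,0,0,1]]]'; python3 - <<'E'
from h import *
o=ctrl.get_obs();s=snapshot('wrist');cv2.imwrite('pics/w23.png',s['image'][:,:,::-1]);print(o['tool_pos'],o['orientation'],o['opening'])
print(proj(s,[.5513,.074,.119],o))
delta([.5513,.074,.115],175.6)
b=(s['image'][:,:,2].astype(int)-s['image'][:,:,0]>40);b[:150]=0;b[260:]=0;b[:,:250]=0;b[:,400:]=0
ys,xs=np.nonzero(b);print(xs.min(),xs.max(),ys.min(),ys.max())
overlay(s,o,[(circ([.5513,.074,.1193],.013),(0,255,255)),(circ([.5513,.074,.098],.027),(0,0,255))],(270,150,370,250),7,'pics/w24.png')
E
```

```text
clock: 21.92
tool_pos: [0.5506, 0.0721, 0.1812]
orientation: [-89.9, -0.1, 170.2]
force: [-0.3, 0.3, -0.1]
opening: 0.0876
clock: 22.25
tool_pos: [0.5509, 0.0722, 0.1818]
orientation: [-90.0, -0.1, 175.4]
force: [-0.5, 0.0, -0.4]
opening: 0.088
[0.55094427 0.07222686 0.18183719] [-8.99689923e+01 -5.56917682e-02  1.75367383e+02] 0.08797490043122676
[[318.47561542 217.00811634]]
tool shift cm [-0.018  6.699 -0.181] rows>= 1.6071487251272254
rotvec deg [-0.02 -0.2   0.04]
301 337 195 233
```

View pics/w23.png

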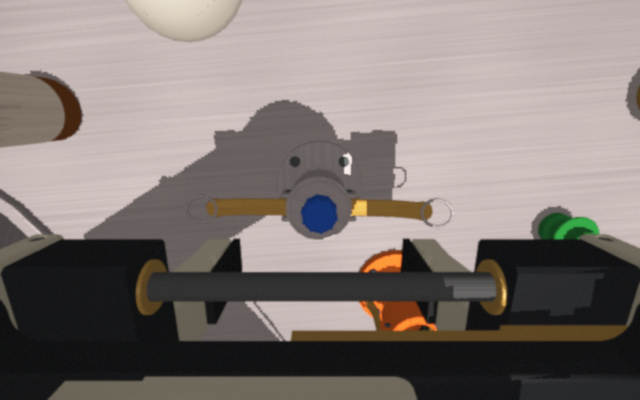

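View pics/w24.png

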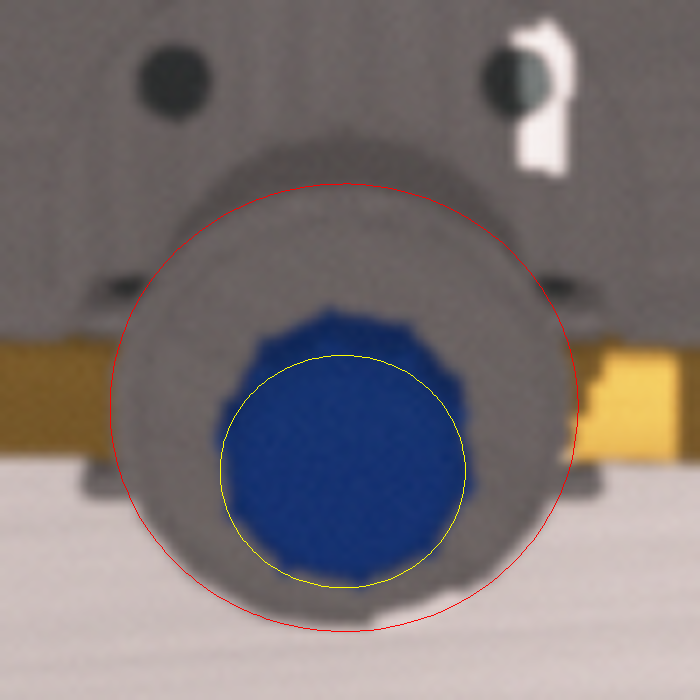

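```bash
python3 -m pendant '[[[-0.05,1.5,-0.15,0,0,0,1],[0,2,0,0,0,0,1],[0,1.7,0,0,0,0,1],[0,1,0,0,0,0,1],[0,0,0,0,0,0,1],[0,0,0,0,0,0,1]]]'; python3 -m pendant '[[[0,0.3,0,0,0,0,1],[0,0.3,0,0,0,0,1],[0,0.3,0,0,0,0,1],[0,0,0,0,0,0,1]]]'; python3 -m pendant '[[[0,0.3,0,0,0,0,1],[0,0.3,0,0,0,0,1],[0,0.3,0,0,0,0,1],[0,0,0,0,0,0,1]]]'
```

```text
clock: 22.8
tool_pos: [0.5518, 0.0737, 0.1204]
orientation: [-90.0, -0.0, 175.5]
force: [1.2, 0.2, 0.1]
opening: 0.0873
clock: 23.13
tool_pos: [0.5517, 0.0738, 0.1113]
orientation: [-90.0, -0.0, 175.6]
force: [-0.6, 0.3, -0.5]
opening: 0.0879
clock: 23.47
tool_pos: [0.5514, 0.0737, 0.1017]
orientation: [-90.0, -0.1, 175.6]
force: [0.1, -0.7, -0.1]
opening: 0.0877
```

```bash
python3 -m pendant '[[[0,0.3,0,0,0,0,1],[0,0.3,0,0,0,0,1],[0,0,0,0,0,0,1]]]'; python3 -m pendant '[[[0,0.3,0,0,0,0,1],[0,0.3,0,0,0,0,1],[0,0,0,0,0,0,1]]]'; python3 -m pendant '[[[0,0.3,0,0,0,0,1],[0,0.3,0,0,0,0,1],[0,0,0,0,0,0,1]]]'; python3 - <<'E'
from h import *
s=snapshot('wrist');cv2.imwrite('pics/w25.png',s['image'][:,:,::-1])
E
```

```text
clock: 23.72
tool_pos: [0.5519, 0.0736, 0.0962]
orientation: [-90.0, 0.0, 175.6]
force: [-0.5, -0.7, 0.7]
opening: 0.0876
clock: 23.97
tool_pos: [0.5523, 0.074, 0.091]
orientation: [-90.0, 0.1, 175.6]
force: [-0.9, -0.6, 4.9]
opening: 0.0878
clock: 24.22
tool_pos: [0.5523, 0.0741, 0.0848]
orientation: [-90.0, 0.1, 175.6]
force: [-1.2, 0.5, 4.1]
opening: 0.0875
```

View pics/w25.png

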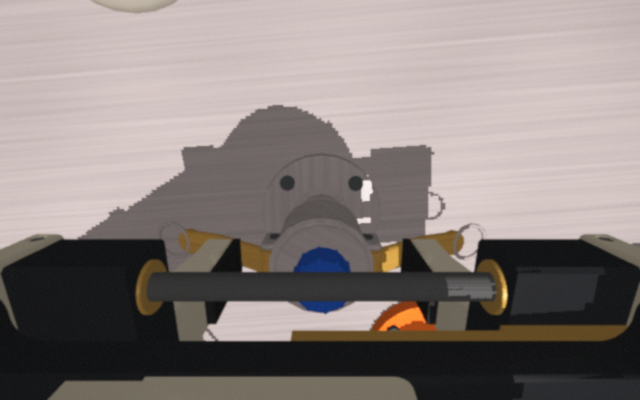

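Both arms are swinging down together under about 5 N. I'll keep going.

```bash
python3 -m pendant '[[[0,0.25,0,0,0,0,1],[0,0.25,0,0,0,0,1],[0,0,0,0,0,0,1]]]'; python3 -m pendant '[[[0,0.25,0,0,0,0,1],[0,0.25,0,0,0,0,1],[0,0,0,0,0,0,1]]]'; python3 -m pendant '[[[0,0.25,0,0,0,0,1],[0,0.25,0,0,0,0,1],[0,0,0,0,0,0,1]]]'
```

```text
clock: 24.52
tool_pos: [0.5525, 0.0742, 0.0799]
orientation: [-90.0, 0.1, 175.6]
force: [0.2, -0.3, 5.1]
opening: 0.0879
clock: 24.77
tool_pos: [0.5528, 0.0742, 0.0749]
orientation: [-90.0, 0.1, 175.6]
force: [0.4, 0.4, 4.7]
opening: 0.0879
clock: 25.02
tool_pos: [0.5528, 0.0742, 0.0699]
orientation: [-90.0, 0.1, 175.6]
force: [1.6, 0.0, 4.1]
opening: 0.0875
```

```bash
python3 -m pendant '[[[0,0.15,0,0,0,0,1],[0,0.15,0,0,0,0,1],[0,0,0,0,0,0,1]]]'; python3 -m pendant '[[[0,0.15,0,0,0,0,1],[0,0.15,0,0,0,0,1],[0,0,0,0,0,0,1]]]'; python3 -m pendant '[[[0,0.15,0,0,0,0,1],[0,0.15,0,0,0,0,1],[0,0,0,0,0,0,1]]]'; python3 - <<'E'
from h import *
s=snapshot('wrist');cv2.imwrite('pics/w26.png',s['image'][:,:,::-1])
s=snapshot('scene');crop(s,(340,215),40,10,'pics/s5.png')
E
```

```text
clock: 25.27
tool_pos: [0.5525, 0.0741, 0.0668]
orientation: [-90.0, 0.1, 175.6]
force: [1.8, 0.2, 3.6]
opening: 0.0874
clock: 25.52
tool_pos: [0.5522, 0.074, 0.0636]
orientation: [-90.0, 0.0, 175.6]
force: [1.3, -0.1, 2.9]
opening: 0.0871
clock: 25.77
tool_pos: [0.5519, 0.0739, 0.0604]
orientation: [-90.0, 0.0, 175.6]
force: [0.9, 0.9, 3.0]
opening: 0.0875
```

View pics/w26.png

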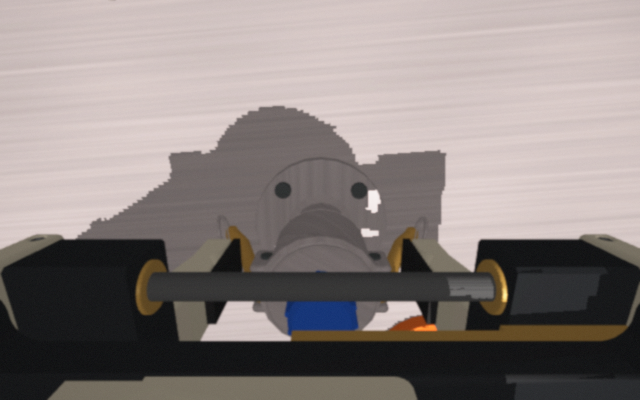

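View pics/s5.png

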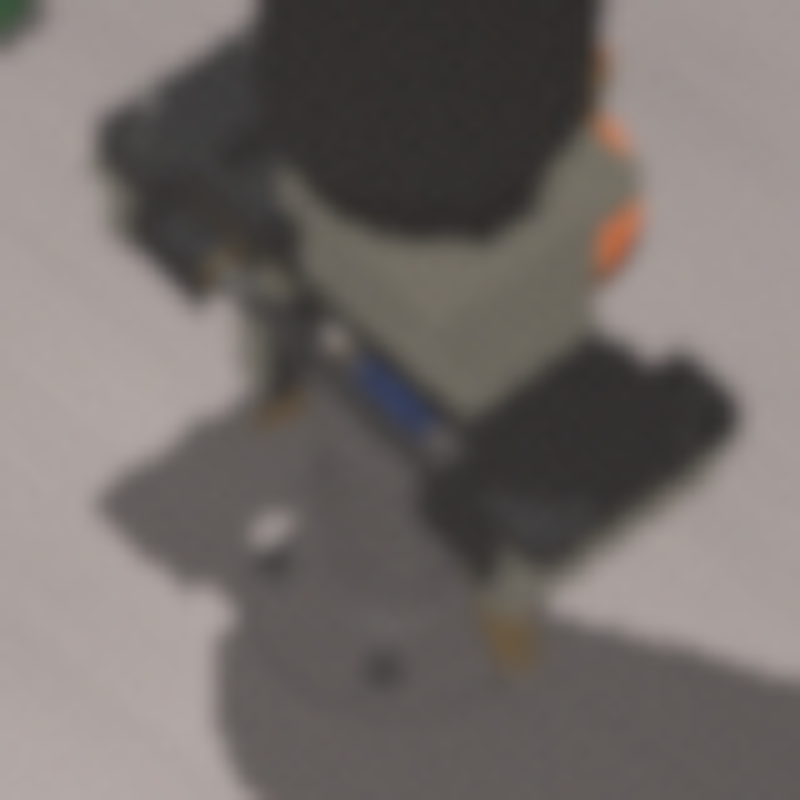

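```bash
python3 -m pendant '[[[0,0,0,0,0,0,0.96],[0,0,0,0,0,0,0.93],[0,0,0,0,0,0,0.9],[0,0,0,0,0,0,0.9]]]'; python3 -m pendant '[[[0,0,0,0,0,0,0.87],[0,0,0,0,0,0,0.84],[0,0,0,0,0,0,0.82],[0,0,0,0,0,0,0.82]]]'
```

```text
clock: 26.2
tool_pos: [0.5511, 0.0736, 0.0598]
orientation: [-90.0, -0.1, 175.5]
force: [2.1, -0.4, -3.1]
opening: 0.0794
clock: 26.53
tool_pos: [0.551, 0.0735, 0.0599]
orientation: [-90.0, -0.1, 175.5]
force: [-0.3, -0.2, -4.8]
opening: 0.0726
```

```bash
python3 -m pendant '[[[0,0,0,0,0,0,0.8],[0,0,0,0,0,0,0.78],[0,0,0,0,0,0,0.77],[0,0,0,0,0,0,0.76],[0,0,0,0,0,0,0.76]]]'; python3 -m pendant '[[[0,0,0,0,0,0,0.74],[0,0,0,0,0,0,0.72],[0,0,0,0,0,0,0.72],[0,0,0,0,0,0,0.72]]]'; python3 - <<'E'
from h import *
s=snapshot('wrist');cv2.imwrite('pics/w27.png',s['image'][:,:,::-1])
s=snapshot('scene');crop(s,(340,215),40,10,'pics/s6.png')
E
```

```text
clock: 26.95
tool_pos: [0.5512, 0.0741, 0.06]
orientation: [-90.0, -0.1, 175.6]
force: [-2.5, 4.5, -9.2]
opening: 0.0671
clock: 27.28
tool_pos: [0.5512, 0.0742, 0.06]
orientation: [-90.0, -0.1, 175.6]
force: [-2.6, 4.6, -8.7]
opening: 0.0662
```

View pics/w27.png

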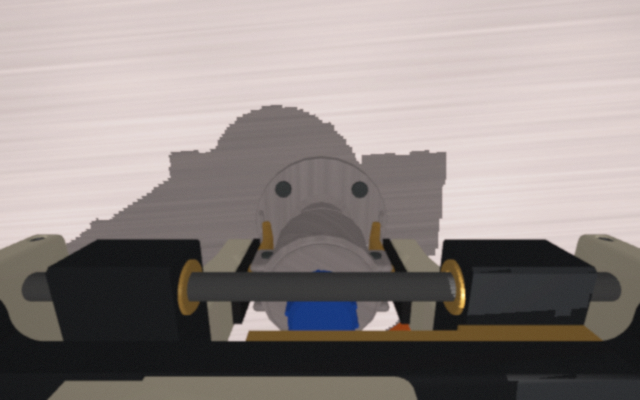

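```bash
python3 -m pendant '[[[0,0,0,0,0,0,0.68],[0,0,0,0,0,0,0.66],[0,0,0,0,0,0,0.66],[0,0,0,0,0,0,0.66],[0,0,0,0,0,0,0.66]]]'; python3 -m pendant '[[[0,0,0,0,0,0,0.9],[0,0,0,0,0,0,1],[0,0,0,0,0,0,1],[0,0,0,0,0,0,1],[0,0,0,0,0,0,1]]]'; python3 -m pendant '[[[0,-1,0,0,0,0,1],[0,-2,0,0,0,0,1],[0,-2,0,0,0,0,1],[0,-2,0,0,0,0,1],[0,-2,0,0,0,0,1],[0,-2,0,0,0,0,1],[0,-1,0,0,0,0,1],[0,0,0,0,0,0,1],[0,0,0,0,0,0,1],[0,0,0,0,0,0,1]]]'; python3 - <<'E'
from h import *
o=ctrl.get_obs();s=snapshot('wrist');cv2.imwrite('pics/w28.png',s['image'][:,:,::-1]);crop(s,(318,210),50,7,'pics/w29.png')
s=snapshot('scene');crop(s,(340,215),40,10,'pics/s7.png')
E
```

```text
clock: 27.8
tool_pos: [0.5513, 0.0742, 0.06]
orientation: [-90.0, -0.1, 175.6]
force: [-3.6, 4.4, -7.6]
opening: 0.0664
clock: 28.22
tool_pos: [0.5524, 0.0738, 0.061]
orientation: [-90.0, 0.1, 175.6]
force: [0.9, -0.7, 0.5]
opening: 0.0866
clock: 29.05
tool_pos: [0.5512, 0.0736, 0.1796]
orientation: [-90.0, -0.1, 175.5]
force: [-0.8, -0.2, -0.3]
opening: 0.0878
```

View pics/w28.png

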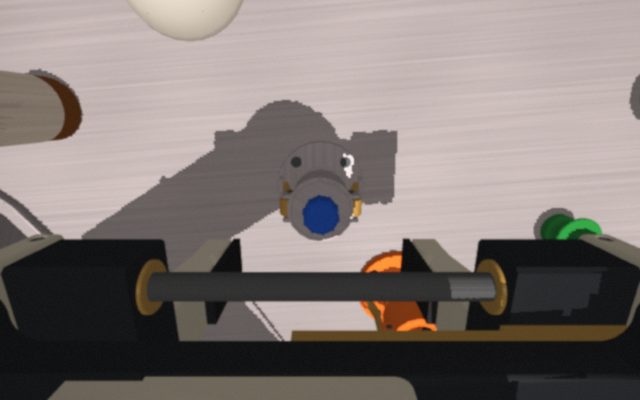

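View pics/s7.png

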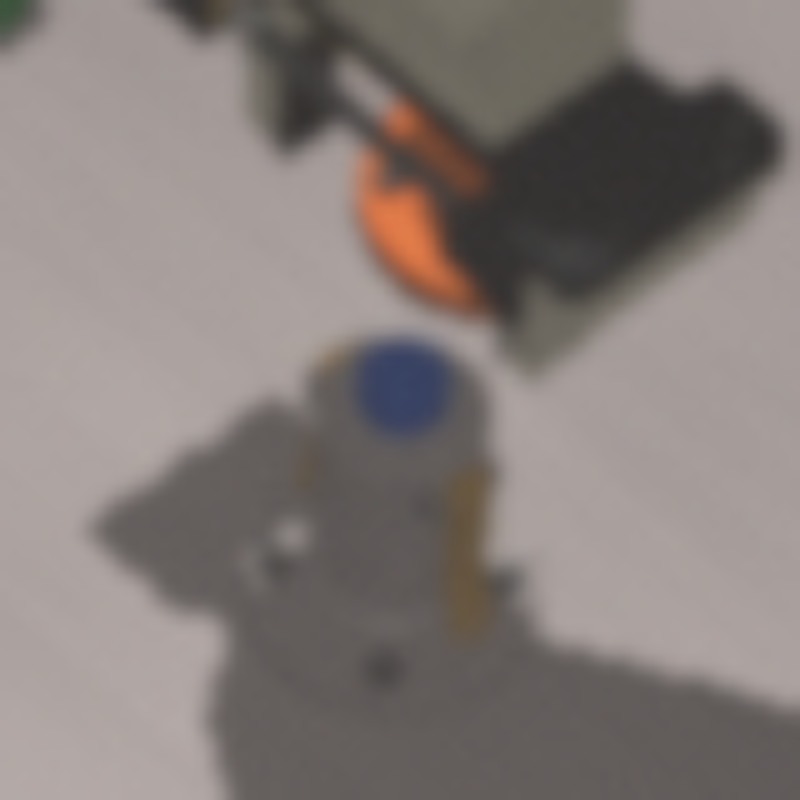

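View pics/w29.png

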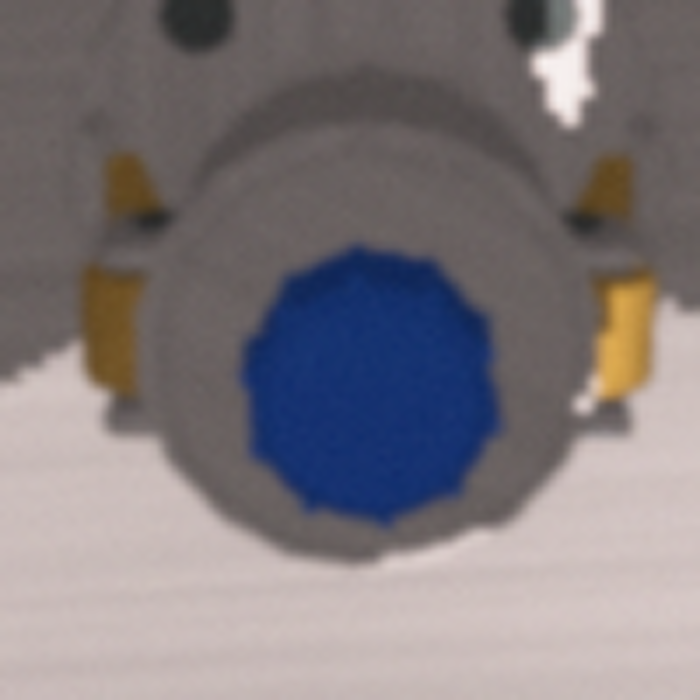

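```bash
python3 - <<'E'
from h import *
s=snapshot('top')
a=cv2.imread('pics/top0.png');cv2.imwrite('pics/topd.png',np.vstack([s['image'][:,:,::-1],cv2.absdiff(a,s['image'][:,:,::-1].copy())])[::1,:][:, :][::1])
im=cv2.imread('pics/topd.png');cv2.imwrite('pics/topd.png',cv2.resize(im,(480,600)))
E
```

```text
(no output)
```

View pics/topd.png

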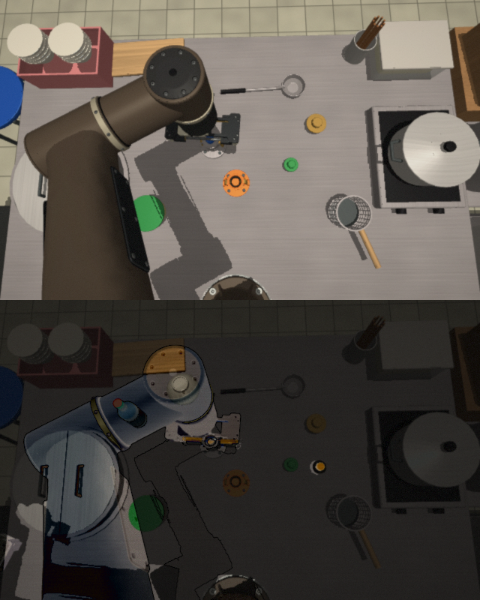

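Both arms lie flat, and the only changes in view are the plug and the arms. Handing in.

```bash
python3 -c "
from plant import ctrl
print(ctrl.close_job(), ctrl.get_obs()['clock'])"
```

```text
the job is handed in; nothing more can be done
the job is handed in; nothing more can be done
```

The line is shut: the blue-grip steel plug is fully home in the steel coupler and both brass cam arms are locked flat. I handed the job in at about 29 s, with the gripper open and clear of everything.

- **Plug:** it entered the bore with no measurable contact force. It met the gasket and travelled about 5.5 mm to a hard stop. The push then rose to about 22 N with no further movement, below the 35 N limit.
- **Arms:** I swung both down together at about 5 N, then squeezed them with the gripper's fixed 30 N grip. The fingers stopped 66 mm apart, against the 67 mm expected when locked.
- **Last pictures:** after letting go, both arms still lay flat and even along the body with the plug seated.
- **Other objects:** comparing overhead views from before and after, only the plug and the arms had moved. The robot's own arm hid the bowl, bottle and part of the tub in that view. The later wrist pictures showed part of the bowl and bottle, unchanged between views.
- **Disagreements:** camera and arm positions differed by 1–2 mm at the coupler, so I centred the plug on its position relative to the bore in the wrist pictures. A sideways force of about 6 N built up during the final press and was gone once I let go.

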